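Load the deck tray for the next run

ROBOT

A 6-joint arm with a two-finger parallel gripper is mounted at the origin on the work surface. World frame = base frame: x ahead of the robot, y to its left, z up, the work surface at z = 0. Lengths are in mm, angles in rad, forces in N, time in s.
With the tool pointing down it reaches from about 325 to 875 mm from the base axis. Payload 4.4 kg.
Tool frame: the origin (TCP) lies at the very end of the fingers, on their centre line; the grasp point (between the pads) lies 19 mm behind it; x points along the fingers, y is the direction in which the jaws open and shut, and the axes are right-handed (so a half turn about x gives the same grasp; the last joint's range is limited). The gripper opens to 85 mm and grips with 20 to 120 N. Pads are 22 mm wide; open, the fingers measure 114 mm over their backs; the gripper's body (76 mm by 85 mm) begins 54 mm behind the grasp point. The pads swing forward as they close: fully open they stand 13 mm farther back than shut.
Start: joints at [1.044, 0.207, 1.542, -0, 1.393, -0.15], TCP at [211.579, 534.66, 231.282] pointing down, gripper open.
Joint ranges: [-2.73, 2.73], [-0.86, 2.22], [0.23, 2.46], [-1.11, 4.25], [0.08, 2.63], [-2.82, 2.82]. Speed limits (rad/s): [2.79, 2.79, 3.14, 3.14, 3.14, 3.14].

INTERFACE

Orientations are given as a unit quaternion [w, x, y, z].
In Python, from cell import robot gives the robot as it stands.
- The arm moves only by the tool send_rows, never from a script. Its argument "rows" is a list of rows, each an object with "translation": the shift along the world's x, y, z in cm, a list of three; "turn": the turn, a rotation vector about the world's x, y, z in rad, a list of three. A call has 1 to 10 rows; each row shifts and turns the pose as measured when the row begins; what a row does not reach is not made up. A row lasts 1/12 s, in which the tool goes at most 41.7 mm and 7.16 degrees, less where a joint would pass 70% of its speed; a pose out of reach is approached as far as the arm can. A call is refused whole if a number of a shift passes 4.17 or a number of a turn 0.125, either way. A call with a gripper value outside its range is refused whole. "claw" is the closure, from -1 (fully open) to 1 (shut), set as the call begins (left out, the last holds). The fingers move at their own pace and stop on an object; "grip_force" is the grip in N (left out, the last holds). Time passes only in rows, so rows that do not move let the fingers close. It gives the time, the measured TCP pose, the force and the opening at its end, in the units of the state.
- robot.state(): the state, without advancing time (a new reading comes with each control period).
- robot.get_image(name): name is "scene" or "top" or "wrist"; returns the picture (400x640x3 uint8, red, green, blue); there is no depth.
- robot.get_calibration(name): a dict with "fx", "fy", "cx", "cy" (pixels), "world_from_camera" (4x4, takes a point from camera to world coordinates). Camera axes: x right, y down, z forward; pixel columns grow to the right and rows downward; lengths in mm; the calibration is good to about 2 mm. A picture is of the moment at which its call begins: read the wrist's pose just before it. get_calibration takes no time and is no camera call; for the wrist camera it gives the pose at the moment of the call.
- robot.job_done(): hands the job in, once; it reports no verdict.
The state is a dict: "time_s": time; "joint_pos": joint angles; "dq": joint speeds; "effort": joint torques, N m; "eef_pos": TCP position; "orientation": TCP orientation; "contact_force": force on the tool from outside, world axes, zero at the start; "ft_torque": the same for the moment, N m; "grip_width": finger opening in mm.
Only numpy, scipy, OpenCV 4.12 (cv2) and the standard library are available. Lean on these libraries where they do the work, as an engineer would, in place of code of your own. Each camera call takes 0.05 s, during which the arm holds its last target.

TASK

Load the deck tray for the next run: stand the 24-well block, the open trough, the square bottle and the wide-capped round bottle each upright and fully down in the tray socket whose pocket has its shape, setting them down rather than dropping them. Leave the look-alikes, the 6-well block and the narrow-necked bottle, standing where they are on the bench.

Things in the scene. Friction and masses are not known exactly. Their poses are not given: they have to be found in the camera images.
- block_24: Aluminium tube block to be loaded: a solid rectangular block 62 (its x) by 84 (its y) by 45 mm high with 24 small wells (4 by 6, 9 mm across) in its top. About 0.42 kg. Origin: centre of the underside, z up. Grip it across the 62 mm width. Either way round is right.
- trough: Open white reagent trough to be loaded: a single long open basin 40 (its x) by 106 (its y) by 36 mm high, walls 2 mm. About 50 g. Origin: centre of the underside, z up. Grip it across the outside of the 40 mm width. Either way round is right.
- bottle_round: Round bottle to be loaded: body 42 mm across up to 50 mm high, then a wide cap 39 mm across from 56 to 72 mm, nearly as wide as the body. Origin: centre of the underside, z up. White plastic, 72 mm high, blue ribbed screw cap on top, about 90 g. 
- bottle_square: Square bottle to be loaded: body 40 by 40 mm (sides along its x and y, rounded upright edges), up to 50 mm high, then a round cap 31 mm across from 56 to 72 mm. Origin: centre of the underside, z up. White plastic, 72 mm high, blue ribbed screw cap on top, about 90 g. 
- block_6: Look-alike, stays where it is: aluminium block of the same outside (62 by 84 by 45 mm) but with 6 large wells (2 by 3, 24 mm across). Origin: centre of the underside.
- bottle_narrow: Look-alike, stays where it is: round bottle with the same 42 mm body and 72 mm height, but sloping shoulders from 40 mm up and a small cap only 21 mm across. Origin: centre of the underside.
- adapter_block: Tray socket for the 24-well block: large rectangular pocket 74 (its x) by 96 mm (its y). All four sockets are grey plates 86 (x) by 128 (y) by 18 mm, fixed on the tray's 6 mm floor in any of its 2 by 2 places (pitch 95 mm in x, 136 mm in y). Origin: centre of the underside. The pocket, in the middle, is 12 mm deep: dark floor 6 mm above the origin, mouth at 18 mm.
- adapter_trough: Tray socket for the trough: long narrow pocket 52 (its x) by 118 mm (its y). Outside, depth and origin as for adapter_block.
- adapter_square: Tray socket for the square bottle: square pocket 52 by 52 mm, sides along its x and y. Outside, depth and origin as for adapter_block.
- adapter_round: Tray socket for the round bottle: round pocket 54 mm across. Outside, depth and origin as for adapter_block.
Mind the look-alikes: they are no part of the job. What is shaped like the trough but green is not meant.

How it is judged (in metres and radians):
At the end, for the whole second after the job is handed in: Block, trough and both bottles each in their own socket: within 12 mm of its centre, underside 3 to 10 mm above the socket's underside (6 = seated), within 0.08 rad of upright, released, at rest. Both look-alikes upright, at rest, within 25 mm of their start (horizontal distance between block_24 and adapter_block below 0.012 m and z of block_24 in the frame of adapter_block between 0.003 and 0.01 m and angle between each of block_24, trough, bottle_square, bottle_round's own z axis and vertical below 0.08 rad and linear speed of each of block_24, trough, bottle_square, bottle_round, block_6, bottle_narrow below 0.01 m/s and angular speed of each of block_24, trough, bottle_square, bottle_round below 0.1 rad/s and horizontal distance between trough and adapter_trough below 0.012 m and z of trough in the frame of adapter_trough between 0.003 and 0.01 m and horizontal distance between bottle_square and adapter_square below 0.012 m and z of bottle_square in the frame of adapter_square between 0.003 and 0.01 m and horizontal distance between bottle_round and adapter_round below 0.012 m and z of bottle_round in the frame of adapter_round between 0.003 and 0.01 m and distance of each of block_6, bottle_narrow from where it was at the start of the episode below 0.025 m and angle between each of block_6, bottle_narrow's own z axis and vertical below 0.1 rad); the robot touches nothing.
It fails at once if the 6-well block is disturbed: shifted over 25 mm or tilted over 0.3 rad (distance of block_6 from where it was at the start of the episode above 0.025 m or angle between block_6's own z axis and vertical above 0.3 rad).
It fails at once if the narrow-necked bottle is disturbed: shifted over 25 mm or tilted over 0.3 rad (distance of bottle_narrow from where it was at the start of the episode above 0.025 m or angle between bottle_narrow's own z axis and vertical above 0.3 rad).
It fails at once if a thing is dropped: it moves faster than 0.7 m/s with no finger on it (a fall of some 25 mm) ((linear speed of block_24 above 0.7 m/s and contact force between block_24 and the fingers below 0.05 N) or (linear speed of trough above 0.7 m/s and contact force between trough and the fingers below 0.05 N) or (linear speed of bottle_square above 0.7 m/s and contact force between bottle_square and the fingers below 0.05 N) or (linear speed of bottle_round above 0.7 m/s and contact force between bottle_round and the fingers below 0.05 N)).
It also fails if it takes over 118 s, if anything falls off the work surface, if the arm or the gripper's body presses on something with over 40 N, if the wrist force passes 120 N, or if a joint passes its speed limit or range.

## Working session

There is one attempt and no reset: what is moved stays moved. The work goes in short steps, Python scripts to look and compute and a tool call to move; the robot and the scene stay as the last step left them, time stands still between calls to the robot, and variables do not carry over. Pictures are saved under pics/ and viewed, and the job is handed in when it is done.

Besides the shell and the picture viewer there is one more tool, called after "Emit:" in YAML: its name, and indented under it one key for each argument. send_rows: Moves the arm, as the interface text tells. Its arguments: {"type":"object","properties":{"rows":{"type":"array"},"claw":{"type":"number"},"grip_force":{"type":"number"}},"required":["rows"]}

```bash
ls; mkdir -p pics
python3 - <<'E'
from cell import robot
import cv2,numpy as np
for n in("scene","top","wrist"):
    c=robot.get_calibration(n); print(n,c["fx"],c["fy"],c["cx"],c["cy"]);print(np.round(c["world_from_camera"],3))
    im=robot.get_image(n); cv2.imwrite(f"pics/{n}0.png",im[:,:,::-1])
print(robot.state())
E
```

```text
pics
scene 443.0625698869416 443.0625698869416 322.09589795457816 199.36418827576378
[[-4.260000e-01  6.320000e-01 -6.480000e-01  1.227428e+03]
 [ 9.050000e-01  2.910000e-01 -3.120000e-01  3.523590e+02]
 [-9.000000e-03 -7.190000e-01 -6.950000e-01  8.187480e+02]
 [ 0.000000e+00  0.000000e+00  0.000000e+00  1.000000e+00]]
top 489.48557972163 489.48557972163 318.2108600944896 203.93192100189194
[[ 1.700000e-02 -9.960000e-01  9.100000e-02  3.987540e+02]
 [-1.000000e+00 -1.700000e-02  3.000000e-03  1.055000e+00]
 [-2.000000e-03 -9.100000e-02 -9.960000e-01  1.326282e+03]
 [ 0.000000e+00  0.000000e+00  0.000000e+00  1.000000e+00]]
wrist 287.5215395277376 287.5215395277376 318.26593880675034 200.35543518682002
[[ 3.67000e-01  8.99000e-01  2.40000e-01  1.50563e+02]
 [ 9.30000e-01 -3.54000e-01 -9.70000e-02  5.58991e+02]
 [-2.00000e-03  2.59000e-01 -9.66000e-01  3.73392e+02]
 [ 0.00000e+00  0.00000e+00  0.00000e+00  1.00000e+00]]
{'time_s': 0.15, 'joint_pos': array([ 1.04349771e+00,  2.07240589e-01,  1.54266815e+00,  7.67526904e-06,
        1.39349849e+00, -1.50525289e-01]), 'dq': array([-0.00041477, -0.00435907, -0.00394838, -0.00083459, -0.00195852,
       -0.00066348]), 'effort': array([-4.85975324e-04, -3.83509791e+01, -2.92038399e+01, -3.57158488e-04,
        6.62867620e-03,  3.24653136e-06]), 'eef_pos': array([211.2694524 , 534.1308214 , 230.36314641]), 'orientation': array([ 0.69438022,  0.13181921,  0.69481183, -0.13302755]), 'contact_force': array([-0.54141709, -0.62283989, -0.26400834]), 'ft_torque': array([0.02355402, 0.03296332, 0.01312576]), 'grip_width': 85.55313508073446}
```

View pics/top0.png

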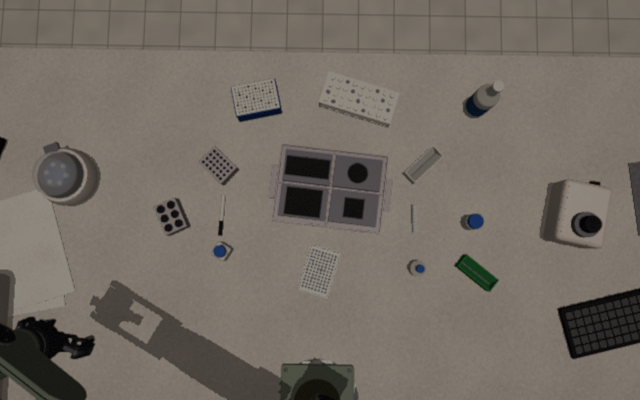

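View pics/scene0.png

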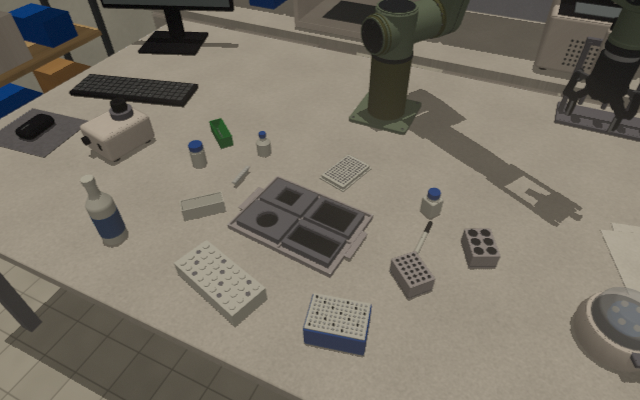

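View pics/wrist0.png

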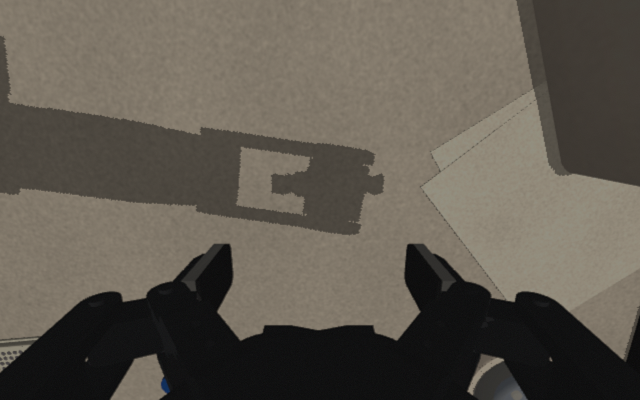

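Top view candidates:
- **Blocks:** 24-well at (218,165); the 6-well look-alike is at (171,216).
- **Bottles:** caps at (221,251), (475,222) and (417,268). The last has a small cap, so it is probably the narrow one.
- **Trough:** (422,165); the green look-alike is at (477,272).
- **Sockets:** trough top-left, block bottom-left, round top-right, square bottom-right.

Next I'll check these in close crops.

Run:
```python
import cv2,numpy as np
t=cv2.imread("pics/top0.png");s=cv2.imread("pics/scene0.png")
g=lambda a:np.clip(a.astype(float)*1.6,0,255).astype(np.uint8)
def c(im,x,y,w,h,W=266,H=200): return cv2.resize(g(im[y:y+h,x:x+w]),(W,H),interpolation=cv2.INTER_CUBIC)
A=[c(t,195,140,60,45),c(t,145,195,60,45),c(t,195,230,60,45),c(t,445,200,60,45),c(t,390,248,60,45),c(t,392,142,60,45),
 c(s,170,120,80,60),c(s,235,120,60,45),c(s,410,175,60,45)]
cv2.imwrite("pics/crops.png",np.vstack([np.hstack(A[i:i+3]) for i in(0,3,6)]))
cv2.imwrite("pics/tray.png",c(t,265,135,130,105,780,600))
```

```text
(no output)
```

View pics/crops.png

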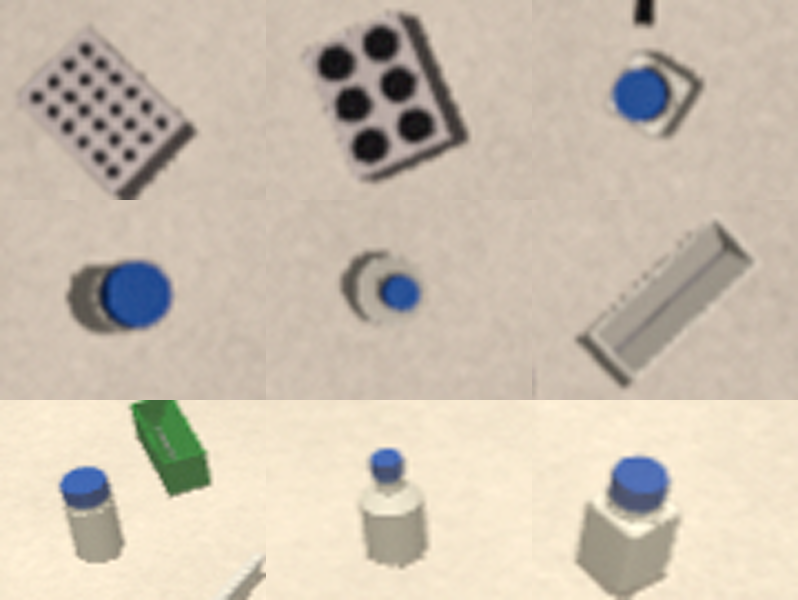

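View pics/tray.png

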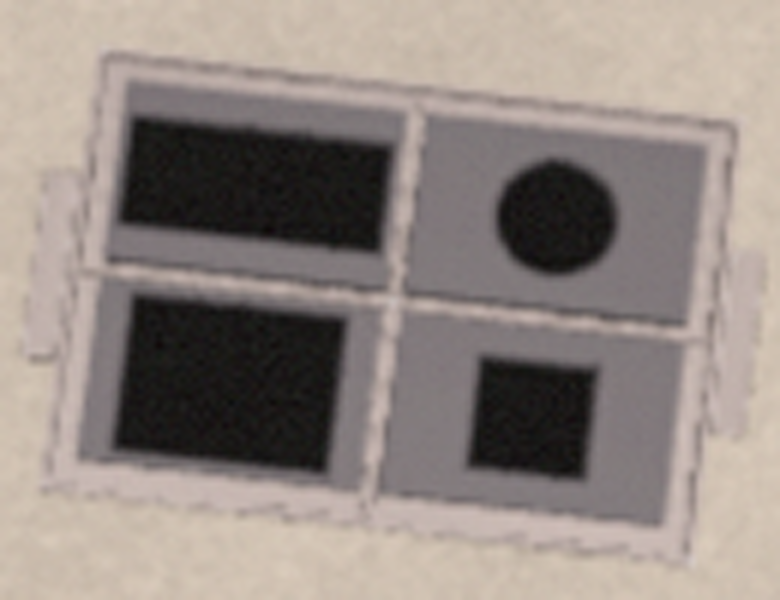

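```bash
cat > h.py <<'E'
import cv2,numpy as np
from scipy.spatial.transform import Rotation as R
def ray(c,uv):
    T=np.array(c["world_from_camera"]);d=T[:3,:3]@np.array([(uv[0]-c["cx"])/c["fx"],(uv[1]-c["cy"])/c["fy"],1.])
    return T[:3,3],d/np.linalg.norm(d)
def plane(c,uv,z):
    o,d=ray(c,uv);return o+d*(z-o[2])/d[2]
def tri(*obs):
    A=np.zeros((3,3));b=np.zeros(3);L=[]
    for c,uv in obs:
        o,d=ray(c,uv);P=np.eye(3)-np.outer(d,d);A+=P;b+=P@o;L.append((o,P))
    p=np.linalg.solve(A,b);return p,max(np.linalg.norm(P@(p-o)) for o,P in L)
def blobs(m,amin=3):
    n,l,s,c=cv2.connectedComponentsWithStats(m.astype(np.uint8))
    return [(c[i],s[i]) for i in range(1,n) if s[i,4]>=amin]
def save(name,im,f=1.5):
    cv2.imwrite("pics/"+name,np.clip(im[:,:,::-1].astype(float)*f,0,255).astype(np.uint8))
def snap(name,n="wrist"):
    from cell import robot
    c=robot.get_calibration(n);im=robot.get_image(n);save(name,im);np.savez("pics/"+name+".npz",im=im,**c);return c,im
def cal(n):
    from cell import robot
    return robot.get_calibration(n)
def go(x,y,z,jaw):
    """remaining move (cm, rad) to TCP x,y,z mm with jaw axis at angle jaw (deg, mod 180), tool down"""
    from cell import robot
    s=robot.state();q=s["orientation"];r=R.from_quat([q[1],q[2],q[3],q[0]])
    ty=r.as_matrix()[:,1];cur=np.degrees(np.arctan2(ty[1],ty[0]))
    out=[]
    for k in(0,180):
        a=np.radians(jaw+k);yv=np.array([np.cos(a),np.sin(a),0]);xv=np.array([0,0,-1.])
        M=np.column_stack([xv,yv,np.cross(xv,yv)])
        out.append((R.from_matrix(M)*r.inv()).as_rotvec())
    rv=min(out,key=np.linalg.norm); alt=max(out,key=np.linalg.norm)
    print("t",round(s["time_s"],2),"tcp",s["eef_pos"].round(1),"jaw",round(cur,1),"q6",s["joint_pos"][5].round(2),"w",round(s["grip_width"],1),"F",s["contact_force"].round(1))
    print(" shift cm",((np.array([x,y,z])-s["eef_pos"])/10).round(2),"turn",rv.round(3),"alt",alt.round(3))
E
python3 - <<'E'
from h import *
t=cv2.imread("pics/top0.png")[:,:,::-1];s=cv2.imread("pics/scene0.png")[:,:,::-1]
ct,cs=cal("top"),cal("scene")
def blue(im):
    h=cv2.cvtColor(im.copy(),cv2.COLOR_RGB2HSV);return (h[...,0]>100)&(h[...,0]<125)&(h[...,1]>140)&(h[...,2]>50)
for n,im in(("t",t),("s",s)):
    print(n,[(c.round(1).tolist(),st[:5].tolist()) for c,st in blobs(blue(im),25)])
g=lambda im:im.max(2)
for n,im,roi,th in(("block t",t,(195,140,50,50),60),("block s",s,(385,245,55,55),60),("tray t",t,(265,135,130,105),35),("tray s",s,(225,170,155,105),45)):
    x,y,w,h=roi;m=g(im[y:y+h,x:x+w])<th
    b=[((c+[x,y]).round(1).tolist(),int(st[4])) for c,st in blobs(m,2)];print(n,len(b),b)
E
```

```text
t [([475.3, 220.8], [469, 214, 14, 14, 158]), ([219.1, 250.8], [214, 246, 11, 11, 97]), ([419.8, 268.3], [416, 265, 8, 7, 41])]
s [([266.2, 2.8], [250, 0, 35, 9, 211]), ([43.7, 24.2], [9, 3, 68, 44, 1966]), ([14.4, 97.4], [0, 83, 42, 35, 783]), ([194.6, 144.1], [189, 141, 13, 7, 74]), ([433.9, 191.0], [429, 188, 11, 7, 45])]
block t 25 [([213.7, 150.7], 3), ([217.3, 153.7], 3), ([210.0, 154.2], 4), ([206.7, 157.7], 3), ([213.5, 157.5], 4), ([220.7, 157.3], 3), ([202.5, 161.5], 4), ([210.5, 161.5], 4), ([216.7, 160.7], 3), ([224.3, 160.3], 3), ([227.5, 163.5], 4), ([206.5, 164.5], 4), ([213.5, 164.5], 4), ([220.5, 164.5], 4), ([209.8, 168.0], 4), ([217.0, 167.8], 4), ([223.7, 167.7], 3), ([230.7, 167.3], 3), ([229.6, 176.5], 48), ([213.3, 171.3], 3), ([220.2, 171.0], 4), ([227.5, 170.5], 4), ([217.0, 175.0], 5), ([223.5, 174.5], 4), ([220.0, 178.2], 4)]
block s 22 [([407.5, 256.0], 2), ([402.5, 258.0], 2), ([416.0, 258.5], 2), ([397.0, 259.5], 2), ([410.5, 260.0], 2), ([405.5, 262.0], 2), ([419.3, 262.7], 3), ([399.5, 264.0], 2), ([413.5, 264.5], 4), ([402.5, 268.0], 2), ([422.5, 267.0], 2), ([416.5, 269.0], 2), ([405.7, 272.7], 3), ([411.5, 271.0], 2), ([425.3, 271.7], 3), ([419.7, 273.3], 3), ([414.5, 275.5], 4), ([428.5, 276.0], 2), ([408.7, 277.3], 3), ([423.0, 278.0], 3), ([417.5, 280.0], 2), ([411.5, 282.0], 2)]
tray t 4 [([307.0, 166.9], 779), ([357.1, 172.8], 286), ([302.7, 201.7], 937), ([353.2, 207.6], 345)]
tray s 11 [([322.5, 208.5], 2), ([321.6, 212.6], 5), ([321.9, 217.3], 37), ([329.0, 215.0], 3), ([331.5, 217.0], 2), ([329.5, 218.5], 2), ([325.5, 222.5], 2), ([332.5, 225.0], 2), ([307.5, 237.1], 200), ([336.0, 226.5], 2), ([316.0, 246.5], 2)]
```

Run:
```python
from h import *
t=cv2.imread("pics/top0.png")[:,:,::-1]
ct,cs=cal("top"),cal("scene")
m=t[140:190,195:245].max(2)<60
P=np.array([c+[195,140] for c,s in blobs(m,2) if s[4]<20])
mean=P.mean(0);print("block",len(P),tri((ct,mean),(cs,(412.75,267.75))),plane(ct,mean,45))
W=np.array([plane(ct,p,45)[:2] for p in P]);u,s,v=np.linalg.svd(W-W.mean(0));print("long axis deg",np.degrees(np.arctan2(v[0,1],v[0,0])),s/np.sqrt(24), "expect ratio for 6x4")
print("round",tri((ct,(475.3,220.8)),(cs,(194.8,143.5))),plane(ct,(475.3,220.8),72))
print("square",tri((ct,(219.1,250.8)),(cs,(434,190.5))),plane(ct,(219.1,250.8),72))
print("narrow",plane(ct,(419.8,268.3),72)); 
print("block6",plane(ct,(171,214),45));
for n,p in(("trough",(423.5,165)),):print(n,plane(ct,p,36))
x,y,w,h=265,135,130,105
for c,st in blobs(t[y:y+h,x:x+w].max(2)<35,50):
    mm=np.zeros((h,w),np.uint8);
    n,l=cv2.connectedComponents((t[y:y+h,x:x+w].max(2)<35).astype(np.uint8))
    k=l[int(c[1]),int(c[0])];pts=np.column_stack(np.nonzero(l==k))[:,::-1]+[x,y]
    Wp=np.array([plane(ct,p,24)[:2] for p in pts]);r=cv2.minAreaRect(Wp.astype(np.float32))
    print("pocket",plane(ct,c+[x,y],24).round(1),plane(ct,c+[x,y],12).round(1),r)
```

```text
block 24 (array([616.60245296, 274.76563099,  44.9428254 ]), np.float64(0.704372013593286)) [616.39297378 275.43751004  45.        ]
long axis deg -133.15105171907925 [21.9705657  15.13203804] expect ratio for 6x4
round (array([ 477.40088254, -399.42772601,   72.62712336]), np.float64(1.7217435903011151)) [ 476.5117687  -398.08621686   72.        ]
square (array([388.84374513, 255.54109768,  73.12306947]), np.float64(0.3539299926670521)) [388.73480164 256.11610551  72.        ]
narrow [ 353.22089754 -255.67725371   72.        ]
block6 [482.47202611 391.31284151  45.        ]
trough [ 625.31609019 -273.37132533   36.        ]
pocket [617.1  37.2  24. ] [619.1  37.6  12. ] ((617.131591796875, 37.298072814941406), (115.59783935546875, 49.1324348449707), 84.0613021850586)
pocket [603.3 -97.5  24. ] [605.2 -98.4  12. ] ((603.5300903320312, -97.54360961914062), (49.52400588989258, 49.58589172363281), 27.64013671875)
pocket [522.8  47.   24. ] [524.   47.4  12. ] ((522.831787109375, 46.90706253051758), (93.9862060546875, 71.65863800048828), 84.23480224609375)
pocket [509.1 -88.   24. ] [510.1 -88.8  12. ] ((508.786865234375, -88.17218017578125), (50.01725387573242, 49.214271545410156), 83.80250549316406)
```

Crops confirm the choices. Sizes and heights agree with the text: block top 44.9, caps about 73, tray pitches 135.7 and 94.8. I'll start with the block.

```bash
python3 -c "
from h import *
go(616,275,180,-43.15)"
```

```text
t 0.15 tcp [211.3 534.1 230.4] jaw 68.4 q6 -0.15 w 85.6 F [-0.5 -0.6 -0.3]
 shift cm [ 40.47 -25.91  -5.04] turn [0.002 0.    1.194] alt [ 0.    -0.002 -1.947]
```

Emit:
send_rows:
  rows:
    - {"translation": [2.5,-1.6,0],"turn": [0,0,-0.122]}
    - {"translation": [2.5,-1.6,0],"turn": [0,0,-0.122]}
    - {"translation": [2.5,-1.6,0],"turn": [0,0,-0.122]}
    - {"translation": [2.5,-1.6,0],"turn": [0,0,-0.122]}
    - {"translation": [2.5,-1.6,0],"turn": [0,0,-0.122]}
    - {"translation": [2.5,-1.6,0],"turn": [0,0,-0.122]}
    - {"translation": [2.5,-1.6,0],"turn": [0,0,-0.122]}
    - {"translation": [2.5,-1.6,0],"turn": [0,0,-0.122]}
    - {"translation": [2.5,-1.6,0],"turn": [0,0,-0.122]}
    - {"translation": [2.5,-1.6,0],"turn": [0,0,-0.122]}
  claw: -1

```text
time_s: 0.98
eef_pos: [462.4, 367.9, 225.9]
orientation: [-0.484, -0.511, -0.489, 0.515]
contact_force: [1.1, 0.3, -0.2]
grip_width: 85.3
```

```bash
python3 -c "
from h import *
go(616,275,180,-43.15)"
```

```text
t 0.98 tcp [462.4 367.9 225.9] jaw -3.0 q6 0.57 w 85.3 F [ 1.1  0.3 -0.2]
 shift cm [15.36 -9.29 -4.59] turn [-0.005 -0.008 -0.7  ] alt [ 0.01  -0.007  2.441]
```

Emit:
send_rows:
  rows:
    - {"translation": [2.5,-1.5,0],"turn": [0,0,-0.117]}
    - {"translation": [2.5,-1.5,-0.5],"turn": [0,0,-0.117]}
    - {"translation": [2.5,-1.5,-1],"turn": [0,0,-0.117]}
    - {"translation": [2.5,-1.5,-1],"turn": [0,0,-0.117]}
    - {"translation": [2.5,-1.5,-1],"turn": [0,0,-0.117]}
    - {"translation": [2.5,-1.5,-1],"turn": [0,0,-0.117]}
    - {"translation": [0,0,0],"turn": [0,0,0]}

```text
time_s: 1.57
eef_pos: [622.9, 267.5, 176.6]
orientation: [-0.263, -0.655, -0.268, 0.656]
contact_force: [-2.1, 0.3, -0.4]
grip_width: 85.1
```

```bash
python3 -c "
from h import *
go(616,275,180,-43.15)
snap('w1.png')
print(robot.get_image) if 0 else None"
```

```text
t 1.57 tcp [622.9 267.5 176.6] jaw -45.9 q6 1.08 w 85.1 F [-2.1  0.3 -0.4]
 shift cm [-0.69  0.75  0.34] turn [-0.005 -0.005  0.048] alt [-0.007  0.008 -3.094]
```

View pics/w1.png

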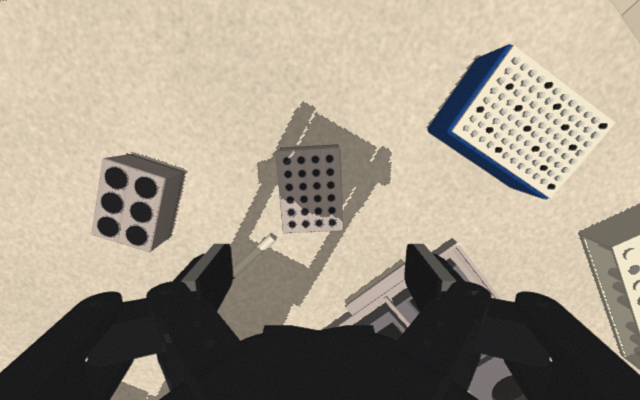

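The wrist view shows the 24-well block between the fingers, with wells spanning (288,161) to (333,222). The scalpel tip lies near its lower-left side at (268,240).

```bash
python3 -c "
from h import *
d=np.load('pics/w1.png.npz');im=d['im'];g=im.max(2).astype(float)
c={k:d[k] for k in('fx','fy','cx','cy','world_from_camera')}
x,y,w,h=274,143,75,92
sub=im[y:y+h,x:x+w].max(2)
bl=cv2.morphologyEx(sub,cv2.MORPH_BLACKHAT,np.ones((11,11),np.uint8))
P=np.array([q+[x,y] for q,s in blobs(bl>25,8) if s[4]<70]);print(len(P))
W=np.array([plane(c,p,45)[:2] for p in P]);r=cv2.minAreaRect(W.astype(np.float32));print(r,W.mean(0))
print(tri((c,P.mean(0)),(cal('scene'),(412.75,267.75))),tri((c,P.mean(0)),(cal('top'),(216.4,164.5))))
"
```

```text
27
((626.249267578125, 273.7450256347656), (76.14007568359375, 55.971805572509766), 47.3929443359375) [618.68184879 272.50277347]
(array([619.69026616, 273.96508627,  48.60565745]), np.float64(0.5194204141479223)) (array([617.40599171, 274.82444676,  46.19332775]), np.float64(2.482557036839584))
```

Emit:
send_rows:
  rows:
    - {"translation": [-0.5,0.6,-2],"turn": [-0.004,-0.004,0.045]}
    - {"translation": [0,0,-3.5],"turn": [0,0,0]}
    - {"translation": [0,0,-3.5],"turn": [0,0,0]}
    - {"translation": [0,0,-2],"turn": [0,0,0]}
    - {"translation": [0,0,0],"turn": [0,0,0]}

```text
time_s: 2.03
eef_pos: [615.2, 278.2, 67.8]
orientation: [0.283, 0.649, 0.286, -0.645]
contact_force: [-1.2, -0.3, -0.4]
grip_width: 85.5
```

```bash
python3 -c "
from h import *
go(617,274.5,10,-43.0)"
```

```text
t 2.03 tcp [615.2 278.2  67.8] jaw -42.5 q6 1.03 w 85.5 F [-1.2 -0.3 -0.4]
 shift cm [ 0.18 -0.37 -5.78] turn [-0.006  0.003 -0.008] alt [-0.005 -0.01   3.134]
```

Emit:
send_rows:
  rows:
    - {"translation": [0.2,-0.35,-1],"turn": [-0.006,0.003,-0.008]}
    - {"translation": [0,0,-2],"turn": [0,0,0]}
    - {"translation": [0,0,-2],"turn": [0,0,0]}
    - {"translation": [0,0,-0.8],"turn": [0,0,0]}
    - {"translation": [0,0,0],"turn": [0,0,0]}

```text
time_s: 2.45
eef_pos: [618.6, 278.2, 13.5]
orientation: [0.284, 0.65, 0.283, -0.645]
contact_force: [-0.0, -0.1, 0.2]
grip_width: 85.7
```

```bash
python3 -c "
from h import *
go(617,274.5,10,-43.0)
snap('w2.png')"
```

```text
t 2.45 tcp [618.6 278.2  13.5] jaw -42.7 q6 1.04 w 85.7 F [-0.  -0.1  0.2]
 shift cm [-0.16 -0.37 -0.35] turn [-0.002  0.007 -0.005] alt [-1.100e-02 -3.000e-03  3.136e+00]
```

View pics/w2.png

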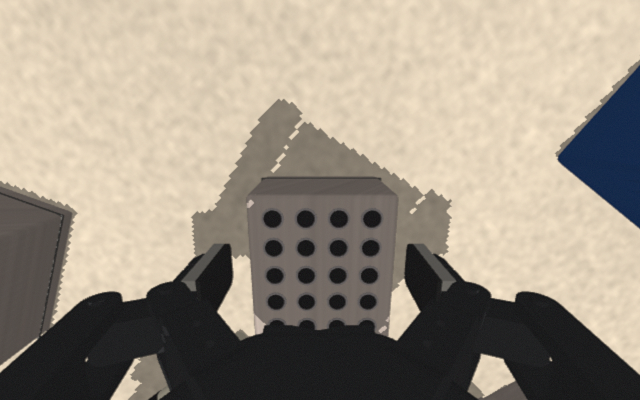

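Emit:
send_rows:
  rows:
    - {"translation": [-0.2,-0.3,-0.3],"turn": [0,0.004,0]}
    - {"translation": [0,0,0],"turn": [0,0,0]}

```text
time_s: 2.67
eef_pos: [618.8, 276.1, 14.2]
orientation: [0.284, 0.651, 0.284, -0.645]
contact_force: [-0.8, 0.1, 0.1]
grip_width: 85.6
```

Emit:
send_rows:
  rows:
    - {"translation": [0,0,0],"turn": [0,0,0]}
    - {"translation": [0,0,0],"turn": [0,0,0]}
    - {"translation": [0,0,0],"turn": [0,0,0]}
    - {"translation": [0,0,0],"turn": [0,0,0]}
    - {"translation": [0,0,0],"turn": [0,0,0]}
    - {"translation": [0,0,0],"turn": [0,0,0]}
  claw: 1
  grip_force: 70

```text
time_s: 3.17
eef_pos: [620.6, 276.5, 18.0]
orientation: [0.284, 0.652, 0.284, -0.643]
contact_force: [0.2, 0.5, 0.9]
grip_width: 60.7
```

```bash
python3 -c "
from h import *
go(617,274.5,10,-43.0)
snap('w3.png')"
```

```text
t 3.17 tcp [620.6 276.5  18. ] jaw -42.7 q6 1.03 w 60.7 F [0.2 0.5 0.9]
 shift cm [-0.36 -0.2  -0.8 ] turn [-0.006  0.012 -0.006] alt [-0.019 -0.009  3.136]
```

View pics/w3.png

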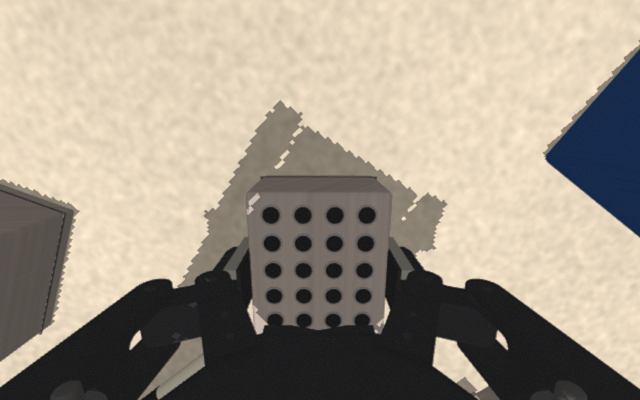

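```bash
python3 -c "
from h import *
d=np.load('pics/w3.png.npz');c={k:d[k] for k in('fx','fy','cx','cy','world_from_camera')}
a=np.radians(47.0);u=np.array([np.cos(a),np.sin(a)]);j=np.array([u[1],-u[0]])
tcp=np.array([620.6,276.5])
for uv in((247,192),(391,192),(319,192),(262,178),(378,178)):
  for z in ((45,) if uv[1]>180 else (0,)):
    p=plane(c,uv,z)[:2]-tcp;print(uv,(p@u).round(1),(p@j).round(1))
# wells row mean
for r,cols in((215,(271,303,335,367)),(270,(273,304,334,364))):
  p=plane(c,(np.mean(cols),r),45)[:2]-tcp;print(r,(p@u).round(1),(p@j).round(1))
"
```

```text
(247, 192) 37.8 -30.3
(391, 192) 38.1 29.7
(319, 192) 37.9 -0.3
(262, 178) 35.8 -32.4
(378, 178) 36.2 33.7
215 27.9 -0.3
270 2.2 -0.2
```

Emit:
send_rows:
  rows:
    - {"translation": [0,0,1],"turn": [0,0,0]}
    - {"translation": [0,0,2],"turn": [0,0,0]}
    - {"translation": [0,0,3],"turn": [0,0,0]}
    - {"translation": [0,0,3],"turn": [0,0,0]}
    - {"translation": [-1.0,-2.5,1],"turn": [0,0,0.08]}
    - {"translation": [-1.5,-3.5,0],"turn": [0,0,0.08]}
    - {"translation": [-1.5,-3.5,0],"turn": [0,0,0.08]}
    - {"translation": [-1.5,-3.5,0],"turn": [0,0,0.08]}
    - {"translation": [-1.5,-3.5,0],"turn": [0,0,0.08]}
    - {"translation": [-1.0,-2.0,0],"turn": [0,0,0.08]}

```text
time_s: 4.05
eef_pos: [531.8, 89.2, 119.1]
orientation: [0.439, 0.556, 0.439, -0.553]
contact_force: [-0.3, 0.2, -5.5]
grip_width: 60.7
```

```bash
python3 -c "
from h import *
go(523.7,51.1,80,-5.9)
snap('w4.png')"
```

```text
t 4.05 tcp [531.8  89.2 119.1] jaw -13.3 q6 0.24 w 60.7 F [-0.3  0.2 -5.5]
 shift cm [-0.81 -3.81 -3.91] turn [-0.003  0.003  0.129] alt [ 0.004  0.004 -3.012]
```

View pics/w4.png

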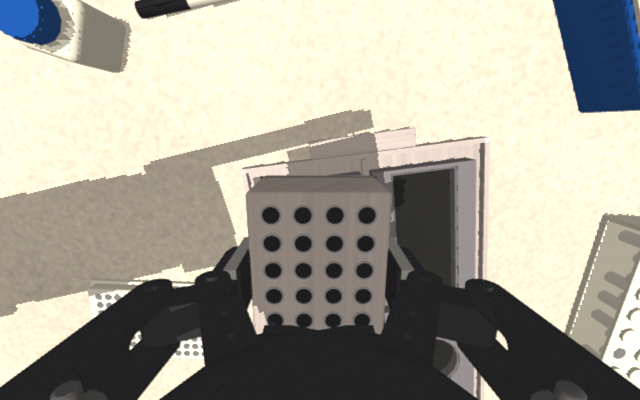

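Emit:
send_rows:
  rows:
    - {"translation": [-0.4,-1.9,0],"turn": [0,0,0.065]}
    - {"translation": [-0.4,-1.9,-0.5],"turn": [0,0,0.065]}
    - {"translation": [0,0,-2],"turn": [0,0,0]}
    - {"translation": [0,0,-1.5],"turn": [0,0,0]}
    - {"translation": [0,0,0],"turn": [0,0,0]}
    - {"translation": [0,0,0],"turn": [0,0,0]}

```text
time_s: 4.6
eef_pos: [518.5, 44.0, 79.6]
orientation: [-0.474, -0.525, -0.474, 0.525]
contact_force: [0.3, 0.2, -4.6]
grip_width: 60.7
```

```bash
python3 -c "
from h import *
go(523.7,51.1,32,-5.9)
snap('w5.png');c,im=snap('s5.png','scene');save('s5c.png',cv2.resize(im[160:290,210:400],(760,520)))"
```

```text
t 4.6 tcp [518.5  44.   79.6] jaw -5.9 q6 0.02 w 60.7 F [ 0.3  0.2 -4.6]
 shift cm [ 0.52  0.71 -4.76] turn [ 0.    -0.001 -0.001] alt [2.000e-03 0.000e+00 3.141e+00]
```

View pics/w5.png

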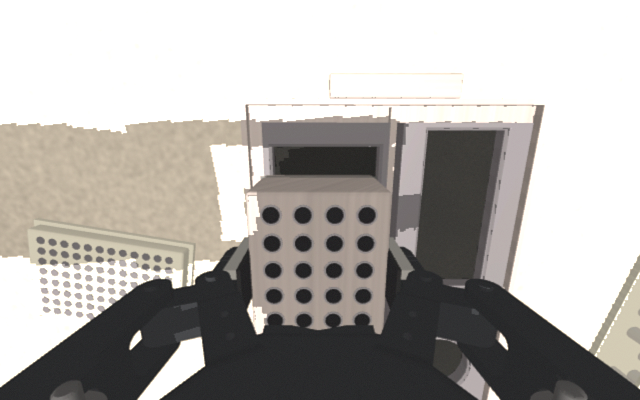

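View pics/s5c.png

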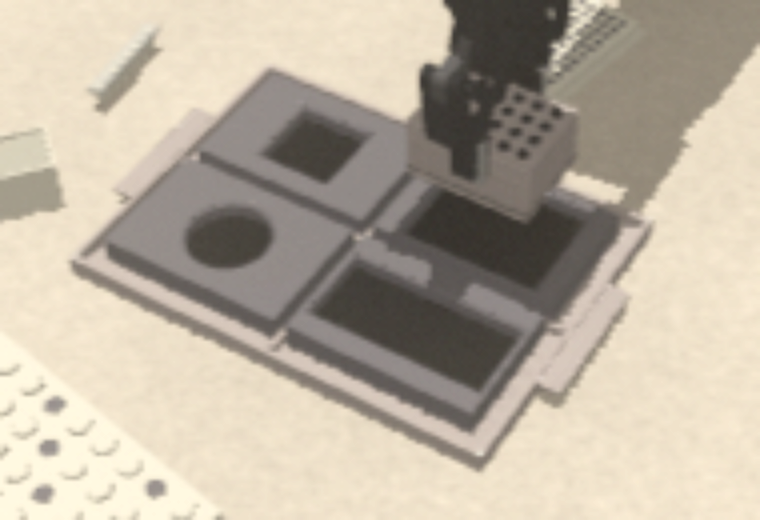

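```bash
python3 -c "
from h import *
d=np.load('pics/w5.png.npz');c={k:d[k] for k in('fx','fy','cx','cy','world_from_camera')}
ct=cal('top')
for a,b in(((505,129),(286.4,155.2)),((427,129),(284.6,174.2))):
  print(tri((c,a),(ct,b)),plane(c,a,24),plane(ct,b,24))
T=np.array([617.8,37.3]);y=np.array([np.cos(np.radians(84.1)),np.sin(np.radians(84.1))]);x=np.array([y[1],-y[0]])
print('expect',T+59*y+26*x,T+59*y-26*x)
for uv in ((273,146),(379,146)): print(plane(c,uv,24),plane(c,uv,12))
B=np.array([523.3,47.1]);print('expect',B+48*y-37*x,B+48*y+37*x)
"
```

```text
(array([647.39939437,  93.41193361,  27.14360025]), np.float64(0.15853997917490525)) [649.42619088  93.2980479   24.        ] [647.94432143  93.48547633  24.        ]
(array([596.49533453,  97.84976296,  25.02136147]), np.float64(0.9319441299874448)) [597.3976229   98.56987731  24.        ] [596.14541804  97.13042767  24.        ]
expect [649.72703292  93.31486025] [598.00248643  98.66007217]
[493.00320881  97.84566887  24.        ] [491.04680843  97.12658234  12.        ]
[564.84656057  90.57017722  24.        ] [567.22732161  89.41187146  12.        ]
expect [491.43003753  98.64905908] [565.038046    91.04241136]
```

Emit:
send_rows:
  rows:
    - {"translation": [0.52,0.75,-0.3],"turn": [0,0,0]}
    - {"translation": [0,0,-0.5],"turn": [0,0,0]}
    - {"translation": [0,0,0],"turn": [0,0,0]}

```text
time_s: 4.95
eef_pos: [526.9, 53.5, 74.1]
orientation: [0.475, 0.526, 0.473, -0.523]
contact_force: [-0.8, 1.5, -4.8]
grip_width: 60.6
```

```bash
python3 -c "
from h import *
go(523.7,51.1,31,-5.9)"
```

```text
t 4.95 tcp [526.9  53.5  74.1] jaw -5.8 q6 0.04 w 60.6 F [-0.8  1.5 -4.8]
 shift cm [-0.32 -0.24 -4.31] turn [ 0.     0.005 -0.003] alt [-0.008  0.     3.139]
```

Emit:
send_rows:
  rows:
    - {"translation": [-0.2,-0.15,-1],"turn": [0,0.003,-0.002]}
    - {"translation": [0,0,-1],"turn": [0,0,0]}
    - {"translation": [0,0,-0.7],"turn": [0,0,0]}
    - {"translation": [0,0,-0.4],"turn": [0,0,0]}
    - {"translation": [0,0,0],"turn": [0,0,0]}

```text
time_s: 5.37
eef_pos: [525.3, 52.8, 40.3]
orientation: [0.475, 0.525, 0.473, -0.524]
contact_force: [-0.5, 0.3, -5.2]
grip_width: 60.7
```

```bash
python3 -c "
from h import *
go(523.7,51.1,31,-5.9)"
```

```text
t 5.37 tcp [525.3  52.8  40.3] jaw -5.8 q6 0.04 w 60.7 F [-0.5  0.3 -5.2]
 shift cm [-0.16 -0.17 -0.93] turn [ 0.     0.003 -0.002] alt [-0.004  0.     3.139]
```

Emit:
send_rows:
  rows:
    - {"translation": [-0.15,-0.15,-0.3],"turn": [0,0.002,-0.002]}
    - {"translation": [0,0,-0.4],"turn": [0,0,0]}
    - {"translation": [0,0,-0.3],"turn": [0,0,0]}
    - {"translation": [0,0,-0.1],"turn": [0,0,0]}

```text
time_s: 5.7
eef_pos: [523.7, 50.7, 30.1]
orientation: [-0.473, -0.525, -0.474, 0.526]
contact_force: [-7.0, 0.7, 9.8]
grip_width: 60.5
```

```bash
python3 -c "
from h import *
go(523.7,51.1,30,-5.9)"
```

```text
t 5.7 tcp [523.7  50.7  30.1] jaw -5.9 q6 0.04 w 60.5 F [-7.   0.7  9.8]
 shift cm [-0.    0.04 -0.01] turn [ 0.    -0.001  0.   ] alt [-2.000e-03 -1.000e-03 -3.141e+00]
```

Contact on the floor at the expected TCP height of 30. Release.

Emit:
send_rows:
  rows:
    - {"translation": [0,0,0],"turn": [0,0,0]}
    - {"translation": [0,0,0],"turn": [0,0,0]}
    - {"translation": [0,0,0],"turn": [0,0,0]}
    - {"translation": [0,0,0],"turn": [0,0,0]}
    - {"translation": [0,0,0],"turn": [0,0,0]}
    - {"translation": [0,0,1],"turn": [0,0,0]}
    - {"translation": [0,0,2],"turn": [0,0,0]}
    - {"translation": [0,0,3],"turn": [0,0,0]}
    - {"translation": [0,0,3],"turn": [0,0,0]}
    - {"translation": [0,0,2],"turn": [0,0,0]}
  claw: -1

```text
time_s: 6.53
eef_pos: [523.5, 50.3, 144.7]
orientation: [-0.473, -0.524, -0.474, 0.526]
contact_force: [1.2, 1.4, 0.4]
grip_width: 85.2
```

```bash
python3 -c "
from h import *
go(388.8,255.8,150,0)
snap('w6.png');c,im=snap('t6.png','top');save('t6c.png',cv2.resize(im[140:270,200:400],(800,520)))"
```

```text
t 6.53 tcp [523.5  50.3 144.7] jaw -6.0 q6 0.04 w 85.2 F [1.2 1.4 0.4]
 shift cm [-13.47  20.55   0.53] turn [ 0.001 -0.003  0.104] alt [-4.000e-03 -1.000e-03 -3.038e+00]
```

View pics/w6.png

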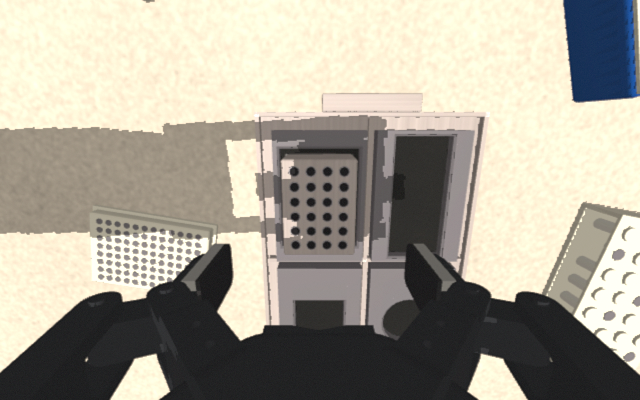

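View pics/t6c.png

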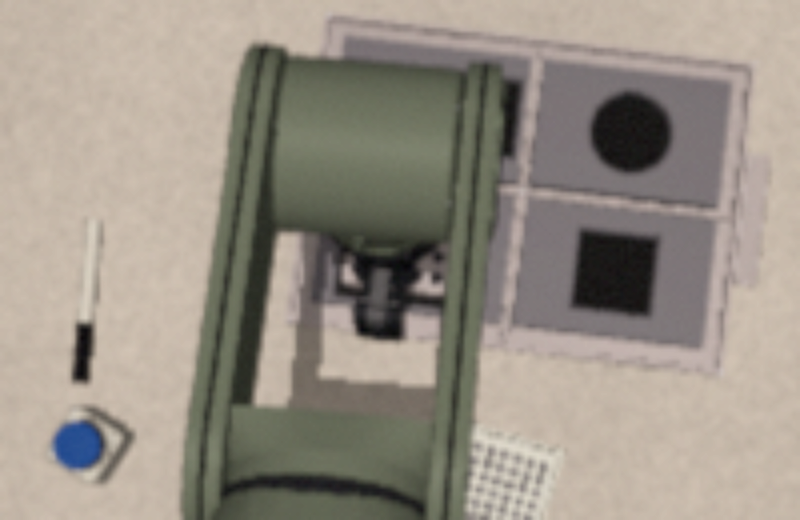

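The block is down in its pocket and level. Next is the square bottle.

Emit:
send_rows:
  rows:
    - {"translation": [-2.2,3.4,1],"turn": [0,0,0]}
    - {"translation": [-2.2,3.4,1],"turn": [0,0,0]}
    - {"translation": [-2.2,3.4,1],"turn": [0,0,0]}
    - {"translation": [-2.2,3.4,0.5],"turn": [0,0,0]}
    - {"translation": [-2.2,3.4,0],"turn": [0,0,0]}
    - {"translation": [-1.5,2.2,0],"turn": [0,0,0]}
    - {"translation": [0,0,0],"turn": [0,0,0]}
    - {"translation": [0,0,0],"turn": [0,0,0]}

```text
time_s: 7.3
eef_pos: [394.8, 246.3, 183.1]
orientation: [0.473, 0.528, 0.47, -0.525]
contact_force: [0.7, 0.5, -1.2]
grip_width: 85.3
```

```bash
python3 -c "
from h import *
go(388.8,255.8,150,0)
snap('w7.png')"
```

```text
t 7.3 tcp [394.8 246.3 183.1] jaw -6.3 q6 0.48 w 85.3 F [ 0.7  0.5 -1.2]
 shift cm [-0.6   0.95 -3.31] turn [0.001 0.006 0.11 ] alt [ 1.000e-02 -1.000e-03 -3.031e+00]
```

View pics/w7.png

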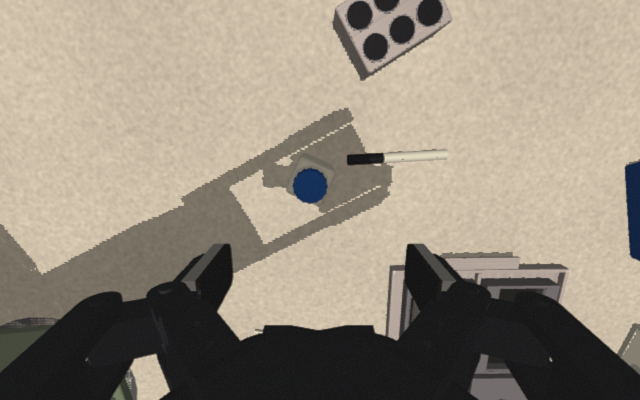

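```bash
python3 -c "
from h import *
d=np.load('pics/w7.png.npz');im=d['im'];c={k:d[k] for k in('fx','fy','cx','cy','world_from_camera')}
save('w7c.png',cv2.resize(im[130:220,260:370],(770,630)[:2] if 0 else (733,600),interpolation=cv2.INTER_CUBIC),2.5)
h=cv2.cvtColor(im,cv2.COLOR_RGB2HSV);m=(h[...,0]>100)&(h[...,0]<125)&(h[...,1]>140);m[:, :250]=0;m[:,380:]=0
for b,s in blobs(m,50):print(b,s,plane(c,b,72))
"
```

```text
[309.62529274 185.3735363 ] [293 169  34  34 854] [389.14562738 258.67893639  72.        ]
```

View pics/w7c.png

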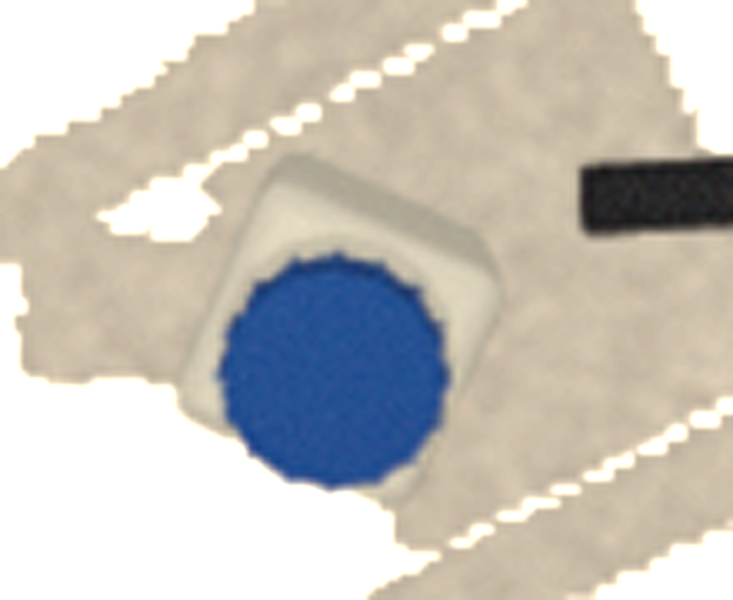

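```bash
python3 -c "
from h import *
d=np.load('pics/w7.png.npz');c={k:d[k] for k in('fx','fy','cx','cy','world_from_camera')}
f=lambda X,Y,z=50:plane(c,(260+X/6.664,130+Y/6.667),z)[:2]
for a,b in(((300,190),(470,270)),((270,205),(192,375)),((492,310),(420,465))):
  v=f(*b)-f(*a);print('edge',np.degrees(np.arctan2(v[1],v[0]))%90,np.hypot(*v))
C=np.array([389.1,257.5])
print('scalpel',f(585,165,5)-C,f(585,235,5)-C,f(733,190,5)-C)
print(tri((c,(309.6,185.4)),(cal('top'),(219.1,250.8)),(cal('scene'),(434,190.5))))
go(389,257.3,10,0)
"
```

```text
edge 58.4721549303562 27.152023317054375
edge 58.310524136181655 27.65630028472605
edge 59.75688678658557 25.61968428496846
scalpel [43.03116594 16.9393096 ] [42.06919793  5.28597739] [67.31304333 10.0879535 ]
(array([388.7683574 , 256.61922324,  72.09896408]), np.float64(2.0427441694290898))
t 7.35 tcp [394.8 246.  182.9] jaw -6.4 q6 0.48 w 85.1 F [-0.5 -0.1 -0.1]
 shift cm [ -0.58   1.13 -17.29] turn [0.    0.005 0.111] alt [ 0.008 -0.    -3.03 ]
```

Emit:
send_rows:
  rows:
    - {"translation": [-0.3,0.5,-2],"turn": [0,0.002,-0.11]}
    - {"translation": [-0.2,0.4,-3],"turn": [0,0.002,-0.11]}
    - {"translation": [0,0,-2],"turn": [0,0,-0.11]}
    - {"translation": [0,0,-1],"turn": [0,0,-0.1]}
    - {"translation": [0,0,0],"turn": [0,0,0]}
    - {"translation": [0,0,0],"turn": [0,0,0]}

```text
time_s: 7.85
eef_pos: [394.5, 249.6, 99.8]
orientation: [-0.343, -0.62, -0.337, 0.62]
contact_force: [-0.0, -1.6, 0.0]
grip_width: 85.4
```

```bash
python3 -c "
from h import *
go(389,257,13,-31.5)
snap('w8.png')"
```

```text
t 7.85 tcp [394.5 249.6  99.8] jaw -32.5 q6 0.96 w 85.4 F [-0.  -1.6  0. ]
 shift cm [-0.55  0.74 -8.68] turn [0.008 0.004 0.018] alt [ 0.007 -0.012 -3.123]
```

View pics/w8.png

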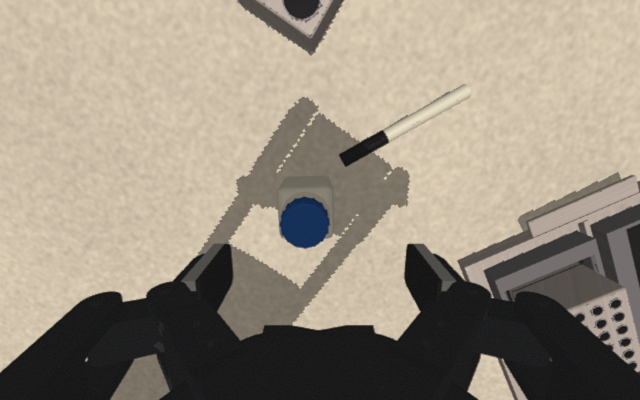

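Emit:
send_rows:
  rows:
    - {"translation": [-0.55,0.75,0],"turn": [0.008,0.004,0.018]}
    - {"translation": [0,0,0],"turn": [0,0,0]}
    - {"translation": [0,0,0],"turn": [0,0,0]}

```text
time_s: 8.15
eef_pos: [391.2, 257.2, 102.1]
orientation: [0.346, 0.618, 0.347, -0.615]
contact_force: [-0.0, -0.2, 0.9]
grip_width: 85.1
```

```bash
python3 -c "
from h import *
go(389,257,13,-31.5)"
```

```text
t 8.15 tcp [391.2 257.2 102.1] jaw -31.3 q6 0.94 w 85.1 F [-0.  -0.2  0.9]
 shift cm [-0.22 -0.02 -8.91] turn [-0.003  0.004 -0.003] alt [-0.006 -0.004  3.139]
```

Emit:
send_rows:
  rows:
    - {"translation": [-0.2,0,-2],"turn": [-0.003,0.004,0]}
    - {"translation": [0,0,-2.5],"turn": [0,0,0]}
    - {"translation": [0,0,-2],"turn": [0,0,0]}
    - {"translation": [0,0,-1.5],"turn": [0,0,0]}
    - {"translation": [0,0,-0.4],"turn": [0,0,0]}
    - {"translation": [0,0,-0.05],"turn": [0,0,0]}

```text
time_s: 8.65
eef_pos: [396.1, 260.8, 22.3]
orientation: [0.349, 0.622, 0.347, -0.609]
contact_force: [-0.2, -0.0, 0.1]
grip_width: 85.5
```

```bash
python3 -c "
from h import *
go(389,257,13,-31.5)
snap('w9.png')"
```

```text
t 8.65 tcp [396.1 260.8  22.3] jaw -31.0 q6 0.94 w 85.5 F [-0.2 -0.   0.1]
 shift cm [-0.71 -0.38 -0.93] turn [-0.007  0.017 -0.009] alt [-0.027 -0.011  3.133]
```

View pics/w9.png

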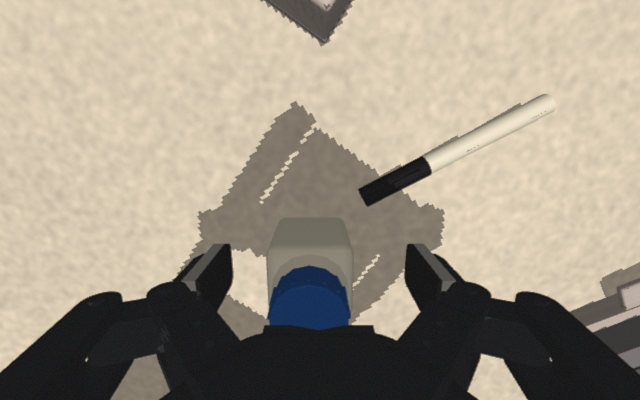

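Emit:
send_rows:
  rows:
    - {"translation": [-0.7,-0.4,-0.6],"turn": [-0.006,0.015,-0.008]}
    - {"translation": [-0.1,-0.05,-0.1],"turn": [0,0,0]}
    - {"translation": [-0.05,0,-0.1],"turn": [0,0,0]}

```text
time_s: 8.95
eef_pos: [389.7, 257.3, 17.2]
orientation: [0.346, 0.62, 0.345, -0.614]
contact_force: [-0.1, 0.3, 0.5]
grip_width: 85.4
```

```bash
python3 -c "
from h import *
go(389,257,13,-31.5)"
```

```text
t 8.95 tcp [389.7 257.3  17.2] jaw -31.5 q6 0.95 w 85.4 F [-0.1  0.3  0.5]
 shift cm [-0.07 -0.03 -0.42] turn [-0.003  0.007 -0.001] alt [-0.011 -0.005  3.141]
```

Close, countering the upward drift.

Emit:
send_rows:
  rows:
    - {"translation": [-0.1,0,-0.3],"turn": [-0.003,0.006,0]}
    - {"translation": [0,0,-0.1],"turn": [0,0,0]}
    - {"translation": [0,0,-0.05],"turn": [0,0,0]}
    - {"translation": [0,0,-0.05],"turn": [0,0,0]}
    - {"translation": [0,0,0],"turn": [0,0,0]}
    - {"translation": [0,0,0],"turn": [0,0,0]}
    - {"translation": [0,0,0],"turn": [0,0,0]}
  claw: 1
  grip_force: 40

```text
time_s: 9.53
eef_pos: [390.0, 257.9, 13.6]
orientation: [0.346, 0.618, 0.345, -0.615]
contact_force: [-0.7, -0.0, -0.6]
grip_width: 39.5
```

```bash
python3 -c "
from h import *
go(389,257,13,-31.5)
snap('w10.png')"
```

```text
t 9.53 tcp [390.  257.9  13.6] jaw -31.5 q6 0.95 w 39.5 F [-0.7 -0.  -0.6]
 shift cm [-0.1  -0.09 -0.06] turn [-0.001  0.004 -0.001] alt [-6.000e-03 -2.000e-03  3.141e+00]
```

View pics/w10.png

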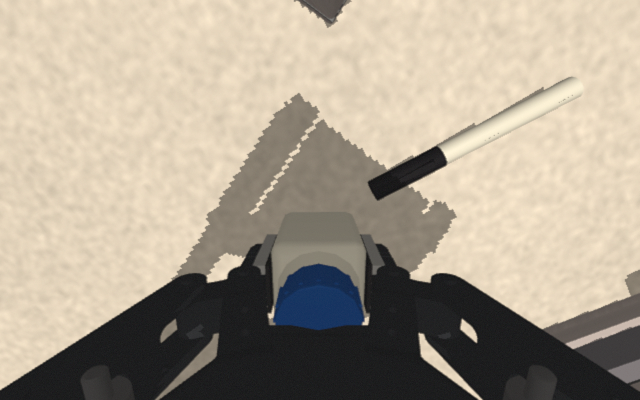

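Emit:
send_rows:
  rows:
    - {"translation": [0,0,1],"turn": [0,0,0]}
    - {"translation": [0,0,2],"turn": [0,0,0]}
    - {"translation": [0,0,3],"turn": [0,0,0]}
    - {"translation": [0,0,3],"turn": [0,0,0]}
    - {"translation": [0.4,-1,3],"turn": [0,0,0.04]}
    - {"translation": [0.8,-2.5,1],"turn": [0,0,0.045]}
    - {"translation": [1.2,-3.4,0],"turn": [0,0,0.05]}
    - {"translation": [1.2,-3.4,0],"turn": [0,0,0.05]}
    - {"translation": [1.2,-3.4,0],"turn": [0,0,0.05]}
    - {"translation": [1.2,-3.4,0],"turn": [0,0,0.05]}

```text
time_s: 10.42
eef_pos: [447.1, 84.8, 156.1]
orientation: [0.439, 0.558, 0.436, -0.553]
contact_force: [0.1, 0.5, -0.6]
grip_width: 39.9
```

```bash
python3 -c "
from h import *
go(509.7,-87.3,80,-5.9)"
```

```text
t 10.42 tcp [447.1  84.8 156.1] jaw -13.6 q6 0.23 w 39.9 F [ 0.1  0.5 -0.6]
 shift cm [  6.26 -17.21  -7.61] turn [-0.     0.008  0.134] alt [ 0.013  0.    -3.008]
```

Emit:
send_rows:
  rows:
    - {"translation": [1.1,-3.2,0],"turn": [0,0,0.03]}
    - {"translation": [1.1,-3.2,0],"turn": [0,0,0.03]}
    - {"translation": [1.1,-3.2,-1],"turn": [0,0,0.03]}
    - {"translation": [1.1,-3.2,-1.5],"turn": [0,0,0.02]}
    - {"translation": [0.8,-2.0,-1.5],"turn": [0,0,0.02]}
    - {"translation": [0.4,-0.8,-1.0],"turn": [0,0,0]}
    - {"translation": [0,0,0],"turn": [0,0,0]}
    - {"translation": [0,0,0],"turn": [0,0,0]}

```text
time_s: 11.08
eef_pos: [508.2, -86.4, 112.4]
orientation: [0.478, 0.531, 0.466, -0.521]
contact_force: [-0.3, 0.3, -0.8]
grip_width: 39.4
```

```bash
python3 -c "
from h import *
go(509.7,-87.3,70,-5.9)
snap('w11.png')"
```

```text
t 11.08 tcp [508.2 -86.4 112.4] jaw -6.2 q6 -0.23 w 39.4 F [-0.3  0.3 -0.8]
 shift cm [ 0.15 -0.09 -4.24] turn [0.002 0.021 0.006] alt [ 0.033 -0.004 -3.135]
```

View pics/w11.png

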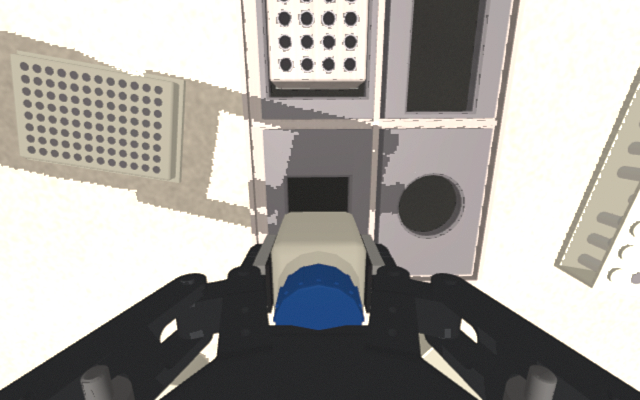

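Emit:
send_rows:
  rows:
    - {"translation": [0.1,-0.05,-1],"turn": [0.002,0.02,0.004]}
    - {"translation": [0,0,-1.5],"turn": [0,0,0]}
    - {"translation": [0,0,-1.5],"turn": [0,0,0]}
    - {"translation": [0,0,-1],"turn": [0,0,0]}
    - {"translation": [0,0,0],"turn": [0,0,0]}
    - {"translation": [0,0,0],"turn": [0,0,0]}

```text
time_s: 11.63
eef_pos: [509.8, -77.7, 66.2]
orientation: [0.477, 0.524, 0.475, -0.521]
contact_force: [0.7, 0.2, -0.9]
grip_width: 39.7
```

```bash
python3 -c "
from h import *
go(509.7,-87.3,26,-5.9)
snap('w12.png')"
```

```text
t 11.63 tcp [509.8 -77.7  66.2] jaw -5.4 q6 -0.23 w 39.7 F [ 0.7  0.2 -0.9]
 shift cm [-0.01 -0.96 -4.02] turn [-0.     0.006 -0.009] alt [-0.009 -0.     3.133]
```

View pics/w12.png

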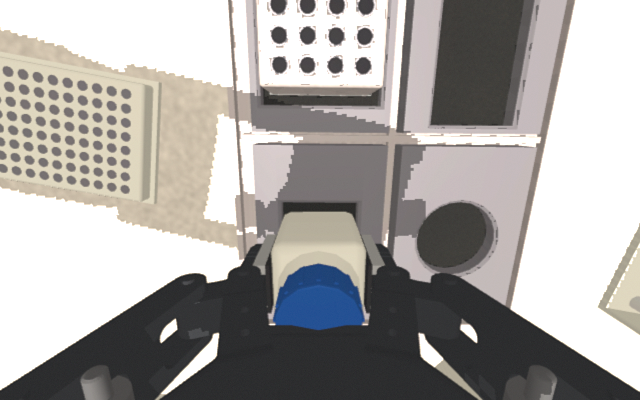

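Emit:
send_rows:
  rows:
    - {"translation": [0,-0.9,-0.5],"turn": [0,0.005,-0.009]}
    - {"translation": [0,0,-0.5],"turn": [0,0,0]}
    - {"translation": [0,0,0],"turn": [0,0,0]}
    - {"translation": [0,0,0],"turn": [0,0,0]}

```text
time_s: 12.02
eef_pos: [511.7, -87.5, 58.2]
orientation: [0.475, 0.526, 0.472, -0.524]
contact_force: [0.6, -0.2, 0.1]
grip_width: 39.6
```

```bash
python3 -c "
from h import *
go(509.7,-87.3,26,-5.9)"
```

```text
t 12.02 tcp [511.7 -87.5  58.2] jaw -5.9 q6 -0.23 w 39.6 F [ 0.6 -0.2  0.1]
 shift cm [-0.2   0.02 -3.22] turn [ 0.002  0.005 -0.   ] alt [-8.000e-03  2.000e-03  3.141e+00]
```

Emit:
send_rows:
  rows:
    - {"translation": [-0.15,0,-0.6],"turn": [0,0.004,0]}
    - {"translation": [0,0,-0.6],"turn": [0,0,0]}
    - {"translation": [0,0,-0.6],"turn": [0,0,0]}
    - {"translation": [0,0,-0.3],"turn": [0,0,0]}

```text
time_s: 12.35
eef_pos: [511.1, -88.5, 36.7]
orientation: [0.475, 0.526, 0.472, -0.525]
contact_force: [-0.3, -0.2, -1.1]
grip_width: 39.4
```

```bash
python3 -c "
from h import *
go(509.7,-87.3,26,-5.9)
snap('w13.png')"
```

```text
t 12.35 tcp [511.1 -88.5  36.7] jaw -6.0 q6 -0.23 w 39.4 F [-0.3 -0.2 -1.1]
 shift cm [-0.14  0.12 -1.07] turn [0.002 0.003 0.001] alt [ 0.005 -0.004 -3.14 ]
```

View pics/w13.png

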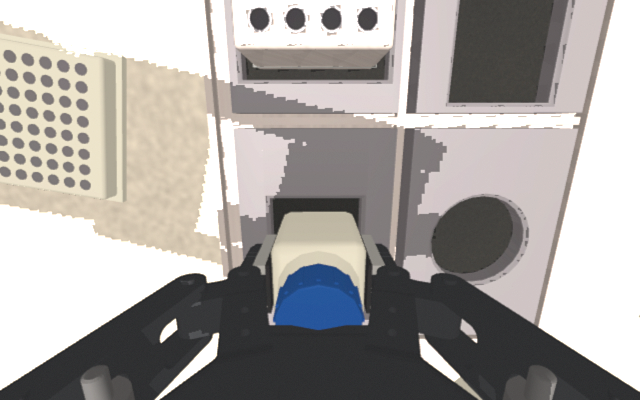

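Emit:
send_rows:
  rows:
    - {"translation": [-0.1,0.1,-0.35],"turn": [0,0.003,0]}
    - {"translation": [0,0,-0.4],"turn": [0,0,0]}
    - {"translation": [0,0,-0.3],"turn": [0,0,0]}
    - {"translation": [0,0,-0.1],"turn": [0,0,0]}

```text
time_s: 12.73
eef_pos: [509.7, -87.4, 25.5]
orientation: [-0.473, -0.524, -0.474, 0.526]
contact_force: [-5.4, 1.8, 16.0]
grip_width: 39.6
```

```bash
python3 -c "
from h import *
go(509.7,-87.3,26,-5.9)"
```

```text
t 12.73 tcp [509.7 -87.4  25.5] jaw -5.9 q6 -0.23 w 39.6 F [-5.4  1.8 16. ]
 shift cm [0.   0.01 0.05] turn [ 0.002 -0.003  0.   ] alt [-4.000e-03 -3.000e-03 -3.141e+00]
```

Emit:
send_rows:
  rows:
    - {"translation": [0,0,0],"turn": [0,0,0]}
    - {"translation": [0,0,0],"turn": [0,0,0]}
    - {"translation": [0,0,0],"turn": [0,0,0]}
    - {"translation": [0,0,0],"turn": [0,0,0]}
    - {"translation": [0,0,0],"turn": [0,0,0]}
    - {"translation": [0,0,1],"turn": [0,0,0]}
    - {"translation": [0,0,2],"turn": [0,0,0]}
    - {"translation": [0,0,3],"turn": [0,0,0]}
    - {"translation": [0,0,3],"turn": [0,0,0]}
    - {"translation": [0,0,3],"turn": [0,0,0]}
  claw: -1

```text
time_s: 13.57
eef_pos: [502.1, -84.7, 143.1]
orientation: [-0.467, -0.521, -0.479, 0.53]
contact_force: [1.3, -0.8, -1.2]
grip_width: 85.2
```

```bash
python3 -c "
from h import *
go(477,-398.8,150,-5)
snap('w14.png')"
```

```text
t 13.57 tcp [502.1 -84.7 143.1] jaw -5.9 q6 -0.23 w 85.2 F [ 1.3 -0.8 -1.2]
 shift cm [ -2.51 -31.41   0.69] turn [-0.004 -0.021  0.016] alt [-0.032  0.006 -3.125]
```

View pics/w14.png

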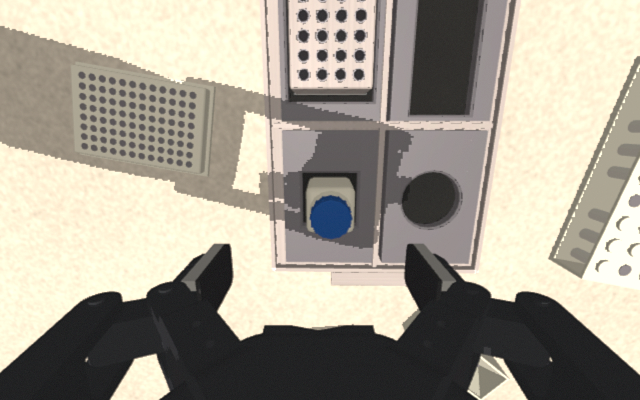

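Emit:
send_rows:
  rows:
    - {"translation": [-0.2,-2,1.5],"turn": [0,-0.02,0]}
    - {"translation": [-0.3,-3.5,1],"turn": [0,0,0]}
    - {"translation": [-0.3,-3.5,0],"turn": [0,0,0]}
    - {"translation": [-0.3,-3.5,0],"turn": [0,0,0]}
    - {"translation": [-0.3,-3.5,0],"turn": [0,0,0]}
    - {"translation": [-0.3,-3.5,0],"turn": [0,0,0]}
    - {"translation": [-0.3,-3.5,0],"turn": [0,0,0]}
    - {"translation": [-0.3,-3.5,0],"turn": [0,0,0]}
    - {"translation": [-0.2,-2.5,0],"turn": [0,0,0]}
    - {"translation": [0,-1,0],"turn": [0,0,0]}

```text
time_s: 14.45
eef_pos: [483.2, -398.2, 190.7]
orientation: [0.487, 0.529, 0.465, -0.517]
contact_force: [-0.0, 0.1, -0.6]
grip_width: 85.4
```

Emit:
send_rows:
  rows:
    - {"translation": [0,0,0],"turn": [0,0,0]}

```text
time_s: 14.53
eef_pos: [482.7, -400.5, 191.0]
orientation: [0.486, 0.529, 0.464, -0.518]
contact_force: [-0.1, 0.0, -0.8]
grip_width: 85.4
```

```bash
python3 -c "
from h import *
go(477,-398.8,150,-5)
c,im=snap('w15.png')
h=cv2.cvtColor(im,cv2.COLOR_RGB2HSV);m=(h[...,0]>100)&(h[...,0]<125)&(h[...,1]>140)
for b,s in blobs(m,50):print(b,s,plane(c,b,72),tri((c,b),(cal('top'),(475.3,220.8)),(cal('scene'),(194.8,143.5))))
"
```

```text
t 14.53 tcp [ 482.7 -400.5  191. ] jaw -5.5 q6 -0.75 w 85.4 F [-0.1  0.  -0.8]
 shift cm [-0.57  0.17 -4.1 ] turn [0.012 0.033 0.01 ] alt [ 0.052 -0.019 -3.131]
[138.46260388  41.41274238] [123  26  32  31 722] [ 355.29111242 -259.35509437   72.        ] (array([ 474.27812129, -336.50479371,  170.62900477]), np.float64(74.76078025702991))
[603.31449407 175.46520814] [ 566  148   74   65 3291] [ 759.64427088 -410.40775232   72.        ] (array([ 533.7062982 , -346.1705653 ,  198.80585431]), np.float64(66.07446120393672))
[307.83584457 194.10229976] [ 288  174   40   41 1261] [ 477.20378602 -399.32318839   72.        ] (array([ 477.34509324, -399.33324582,   72.63480445]), np.float64(1.8247336422588967))
```

View pics/w15.png

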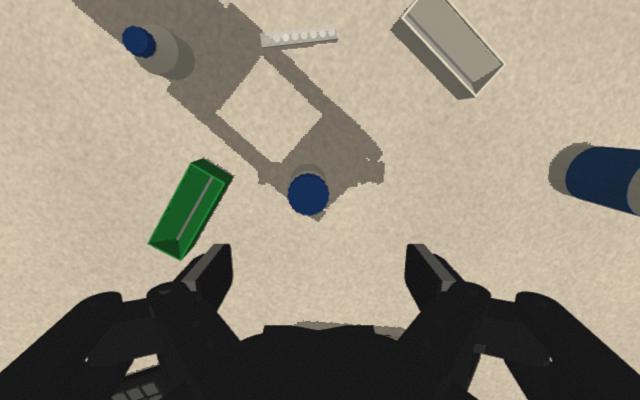

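Emit:
send_rows:
  rows:
    - {"translation": [-0.5,0.1,-1],"turn": [0.01,0.03,0]}
    - {"translation": [0,0,-2.5],"turn": [0,0,0]}
    - {"translation": [0,0,-3],"turn": [0,0,0]}
    - {"translation": [0,0,-2],"turn": [0,0,0]}
    - {"translation": [0,0,0],"turn": [0,0,0]}
    - {"translation": [0,0,0],"turn": [0,0,0]}

```text
time_s: 15.08
eef_pos: [478.9, -387.1, 103.0]
orientation: [-0.476, -0.521, -0.48, 0.521]
contact_force: [1.2, -0.3, 0.4]
grip_width: 85.6
```

```bash
python3 -c "
from h import *
go(477.3,-399.3,14,-5)"
```

```text
t 15.08 tcp [ 478.9 -387.1  103. ] jaw -4.9 q6 -0.73 w 85.6 F [ 1.2 -0.3  0.4]
 shift cm [-0.16 -1.22 -8.9 ] turn [-0.004 -0.004 -0.001] alt [ 0.006 -0.006  3.14 ]
```

Emit:
send_rows:
  rows:
    - {"translation": [-0.1,-1.2,0],"turn": [-0.004,-0.004,0]}
    - {"translation": [0,0,0],"turn": [0,0,0]}
    - {"translation": [0,0,0],"turn": [0,0,0]}

```text
time_s: 15.33
eef_pos: [479.3, -397.7, 104.8]
orientation: [-0.479, -0.52, -0.479, 0.52]
contact_force: [0.6, -0.3, 0.0]
grip_width: 85.5
```

```bash
python3 -c "
from h import *
go(477.3,-399.3,14,-5)"
```

```text
t 15.33 tcp [ 479.3 -397.7  104.8] jaw -4.7 q6 -0.75 w 85.5 F [ 0.6 -0.3  0. ]
 shift cm [-0.2  -0.16 -9.08] turn [ 0.     0.    -0.006] alt [-0.000e+00  1.000e-03  3.136e+00]
```

Emit:
send_rows:
  rows:
    - {"translation": [-0.2,-0.2,-1.5],"turn": [0,0,0]}
    - {"translation": [0,0,-2.5],"turn": [0,0,0]}
    - {"translation": [0,0,-2],"turn": [0,0,0]}
    - {"translation": [0,0,-1],"turn": [0,0,0]}
    - {"translation": [0,0,0],"turn": [0,0,0]}

```text
time_s: 15.75
eef_pos: [482.7, -406.6, 43.4]
orientation: [-0.486, -0.52, -0.471, 0.52]
contact_force: [-0.8, 1.7, -0.6]
grip_width: 85.3
```

```bash
python3 -c "
from h import *
go(477.3,-399.3,14,-5)"
```

```text
t 15.75 tcp [ 482.7 -406.6   43.4] jaw -4.7 q6 -0.75 w 85.3 F [-0.8  1.7 -0.6]
 shift cm [-0.54  0.73 -2.94] turn [ 0.016  0.014 -0.005] alt [-0.021  0.025  3.137]
```

Emit:
send_rows:
  rows:
    - {"translation": [-0.5,0.7,-0.8],"turn": [0.015,0.013,0]}
    - {"translation": [0,0,-1],"turn": [0,0,0]}
    - {"translation": [0,0,-0.5],"turn": [0,0,0]}
    - {"translation": [0,0,0],"turn": [0,0,0]}

```text
time_s: 16.08
eef_pos: [479.2, -401.3, 22.7]
orientation: [-0.481, -0.52, -0.477, 0.52]
contact_force: [-1.2, 0.2, -0.0]
grip_width: 85.3
```

```bash
python3 -c "
from h import *
go(477.3,-399.3,14,-5)
snap('w16.png')"
```

```text
t 16.08 tcp [ 479.2 -401.3   22.7] jaw -4.8 q6 -0.75 w 85.3 F [-1.2  0.2 -0. ]
 shift cm [-0.19  0.2  -0.87] turn [ 0.004  0.004 -0.004] alt [-0.006  0.007  3.137]
```

View pics/w16.png

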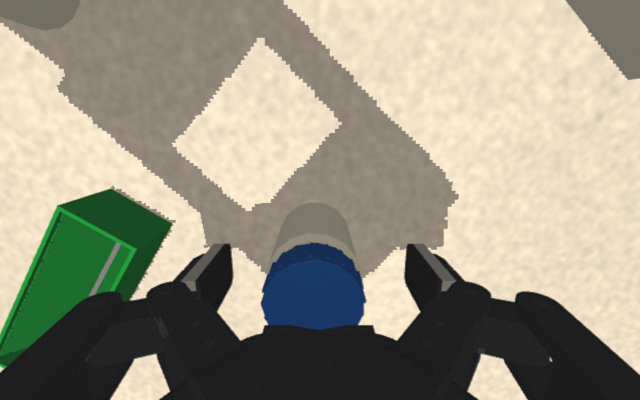

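Emit:
send_rows:
  rows:
    - {"translation": [-0.2,0.2,-0.6],"turn": [0.004,0.004,0]}
    - {"translation": [0,0,-0.2],"turn": [0,0,0]}
    - {"translation": [0,0,-0.1],"turn": [0,0,0]}

```text
time_s: 16.38
eef_pos: [478.3, -400.4, 15.1]
orientation: [-0.48, -0.52, -0.478, 0.52]
contact_force: [0.2, -0.3, 0.1]
grip_width: 85.8
```

Emit:
send_rows:
  rows:
    - {"translation": [0,0,-0.05],"turn": [0,0,0]}
    - {"translation": [0,0,-0.05],"turn": [0,0,0]}
    - {"translation": [0,0,0],"turn": [0,0,0]}
    - {"translation": [0,0,0],"turn": [0,0,0]}
    - {"translation": [0,0,0],"turn": [0,0,0]}
    - {"translation": [0,0,0],"turn": [0,0,0]}
  claw: 1
  grip_force: 40

```text
time_s: 16.88
eef_pos: [478.6, -400.8, 14.6]
orientation: [-0.48, -0.52, -0.477, 0.52]
contact_force: [-0.4, 0.1, -0.9]
grip_width: 40.9
```

```bash
python3 -c "
from h import *
go(477.3,-399.3,14,-5)
snap('w17.png')"
```

```text
t 16.88 tcp [ 478.6 -400.8   14.6] jaw -4.7 q6 -0.75 w 40.9 F [-0.4  0.1 -0.9]
 shift cm [-0.13  0.15 -0.06] turn [ 0.004  0.003 -0.005] alt [-0.004  0.006  3.137]
```

View pics/w17.png

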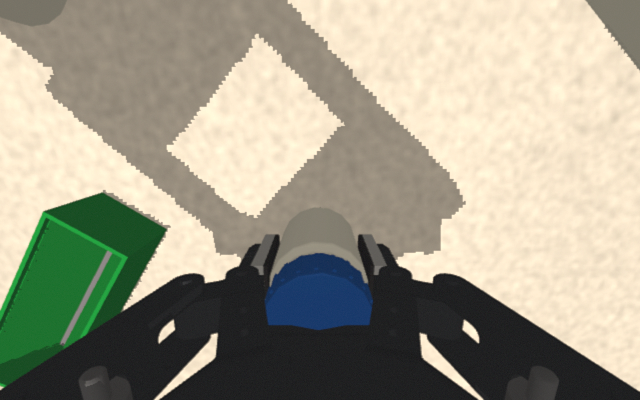

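Emit:
send_rows:
  rows:
    - {"translation": [0,0,1],"turn": [0,0,0]}
    - {"translation": [0,0,2],"turn": [0,0,0]}
    - {"translation": [0,0,3],"turn": [0,0,0]}
    - {"translation": [0,0,3],"turn": [0,0,0]}
    - {"translation": [0.4,1,2],"turn": [0,0,0]}
    - {"translation": [1,2.5,1],"turn": [0,0,0]}
    - {"translation": [1.3,3.2,0],"turn": [0,0,0]}
    - {"translation": [1.3,3.2,0],"turn": [0,0,0]}
    - {"translation": [1.3,3.2,0],"turn": [0,0,0]}
    - {"translation": [1.3,3.2,0],"turn": [0,0,0]}

```text
time_s: 17.77
eef_pos: [542.7, -238.5, 146.1]
orientation: [-0.479, -0.523, -0.472, 0.524]
contact_force: [0.3, -0.2, -1.2]
grip_width: 41.3
```

```bash
python3 -c "
from h import *
go(604,-99.5,110,-5.9)"
```

```text
t 17.77 tcp [ 542.7 -238.5  146.1] jaw -5.5 q6 -0.46 w 41.3 F [ 0.3 -0.2 -1.2]
 shift cm [ 6.13 13.9  -3.61] turn [ 0.007  0.006 -0.007] alt [-0.01   0.011  3.135]
```

Emit:
send_rows:
  rows:
    - {"translation": [1.3,3.2,0],"turn": [0.006,0.006,-0.006]}
    - {"translation": [1.3,3.2,0],"turn": [0,0,0]}
    - {"translation": [1.3,3.0,0],"turn": [0,0,0]}
    - {"translation": [0.9,2.0,-0.5],"turn": [0,0,0]}
    - {"translation": [0.4,1.0,-1],"turn": [0,0,0]}
    - {"translation": [0,0,-1],"turn": [0,0,0]}
    - {"translation": [0,0,0],"turn": [0,0,0]}
    - {"translation": [0,0,0],"turn": [0,0,0]}

```text
time_s: 18.43
eef_pos: [598.0, -101.9, 124.9]
orientation: [0.478, 0.524, 0.474, -0.522]
contact_force: [0.1, -0.6, -1.0]
grip_width: 41.2
```

```bash
python3 -c "
from h import *
go(604,-99.5,70,-5.9)
snap('w18.png')"
```

```text
t 18.43 tcp [ 598.  -101.9  124.9] jaw -5.4 q6 -0.22 w 41.2 F [ 0.1 -0.6 -1. ]
 shift cm [ 0.6   0.24 -5.49] turn [ 0.002  0.005 -0.009] alt [-9.000e-03  3.000e-03  3.133e+00]
```

View pics/w18.png

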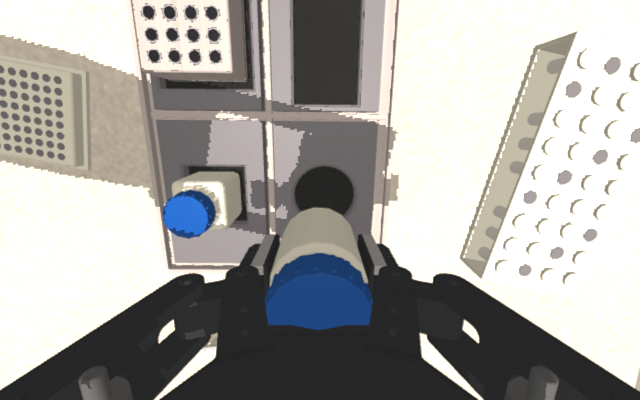

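The jaws along tray x would open close to the standing square bottle, so I'll turn them 90° first. The round bottle's orientation is free.

Emit:
send_rows:
  rows:
    - {"translation": [0.1,0,0],"turn": [0,0,-0.12]}
    - {"translation": [0.1,0,0],"turn": [0,0,-0.12]}
    - {"translation": [0,0,0],"turn": [0,0,-0.12]}
    - {"translation": [0,0,0],"turn": [0,0,-0.12]}
    - {"translation": [0,0,0],"turn": [0,0,-0.12]}
    - {"translation": [0,0,0],"turn": [0,0,-0.12]}
    - {"translation": [0,0,0],"turn": [0,0,-0.12]}
    - {"translation": [0,0,0],"turn": [0,0,-0.12]}
    - {"translation": [0,0,0],"turn": [0,0,-0.12]}
    - {"translation": [0,0,0],"turn": [0,0,-0.12]}

```text
time_s: 19.32
eef_pos: [594.3, -121.7, 125.3]
orientation: [-0.081, -0.701, -0.077, 0.704]
contact_force: [-0.0, 0.3, -0.0]
grip_width: 40.7
```

Emit:
send_rows:
  rows:
    - {"translation": [0,0,0],"turn": [0,0,-0.12]}
    - {"translation": [0,0,0],"turn": [0,0,-0.1]}
    - {"translation": [0,0,0],"turn": [0,0,0]}
    - {"translation": [0,0,0],"turn": [0,0,0]}

```text
time_s: 19.65
eef_pos: [592.5, -129.5, 126.1]
orientation: [0.003, -0.705, 0.008, 0.709]
contact_force: [-0.1, -0.3, -1.1]
grip_width: 41.2
```

```bash
python3 -c "
from h import *
go(604,-99.5,70,84.1)
snap('w19.png')"
```

```text
t 19.65 tcp [ 592.5 -129.5  126.1] jaw -90.8 q6 1.23 w 41.2 F [-0.1 -0.3 -1.1]
 shift cm [ 1.15  3.   -5.61] turn [ 0.007 -0.006 -0.089] alt [0.009 0.01  3.053]
```

View pics/w19.png

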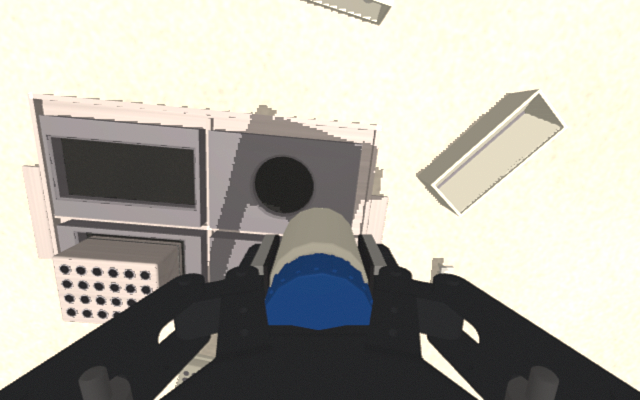

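Emit:
send_rows:
  rows:
    - {"translation": [0.5,1.6,-0.5],"turn": [0.006,-0.005,-0.045]}
    - {"translation": [0.5,1.5,-0.5],"turn": [0,0,-0.045]}
    - {"translation": [0,0,-0.5],"turn": [0,0,0]}
    - {"translation": [0,0,0],"turn": [0,0,0]}
    - {"translation": [0,0,0],"turn": [0,0,0]}

```text
time_s: 20.12
eef_pos: [602.4, -102.1, 111.3]
orientation: [-0.035, 0.706, -0.037, -0.706]
contact_force: [0.1, -0.7, -1.0]
grip_width: 40.5
```

```bash
python3 -c "
from h import *
d=np.load('pics/w19.png.npz');c={k:d[k] for k in('fx','fy','cx','cy','world_from_camera')}
P=[plane(c,p,36)[:2] for p in ((538,90),(562,127),(459,214),(435,185))]
print(np.round(P,1),np.mean(P,0));v=P[0]-P[3];print(np.hypot(*v),np.degrees(np.arctan2(v[1],v[0])),np.hypot(*(P[2]-P[3])))
go(602.5,-98,50,84.1)"
```

```text
[[ 679.8 -298.7]
 [ 652.  -323. ]
 [ 581.  -249.8]
 [ 606.7 -226.8]] [ 629.86480162 -274.60142734]
102.53571725031709 -44.52554928925127 34.41922830893589
t 20.12 tcp [ 602.4 -102.1  111.3] jaw -95.9 q6 1.37 w 40.5 F [ 0.1 -0.7 -1. ]
 shift cm [ 0.01  0.41 -6.13] turn [ 0.003  0.    -0.   ] alt [-0.     0.005  3.141]
```

Emit:
send_rows:
  rows:
    - {"translation": [0,0.4,-1],"turn": [0.003,0,0]}
    - {"translation": [0,0,-1.5],"turn": [0,0,0]}
    - {"translation": [0,0,-1],"turn": [0,0,0]}
    - {"translation": [0,0,-0.5],"turn": [0,0,0]}
    - {"translation": [0,0,0],"turn": [0,0,0]}

```text
time_s: 20.53
eef_pos: [602.2, -100.2, 69.2]
orientation: [-0.035, 0.707, -0.036, -0.706]
contact_force: [-0.3, 0.6, -1.2]
grip_width: 40.8
```

```bash
python3 -c "
from h import *
go(602.5,-98,26.6,84.1)
snap('w20.png')"
```

```text
t 20.53 tcp [ 602.2 -100.2   69.2] jaw -95.8 q6 1.37 w 40.8 F [-0.3  0.6 -1.2]
 shift cm [ 0.03  0.22 -4.26] turn [ 0.001  0.002 -0.002] alt [-2.00e-03  1.00e-03  3.14e+00]
```

View pics/w20.png

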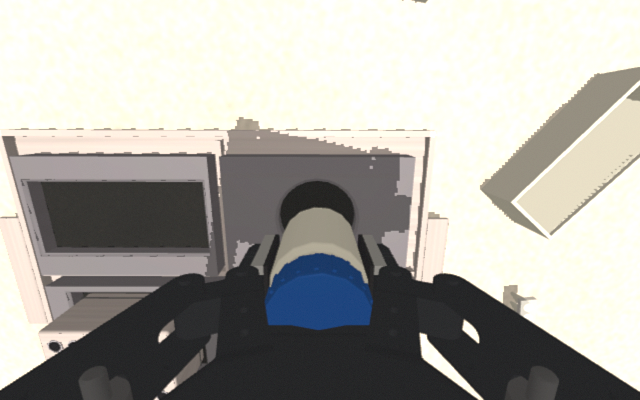

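Emit:
send_rows:
  rows:
    - {"translation": [0,0.1,-0.7],"turn": [0,0,0]}
    - {"translation": [0,0,-0.8],"turn": [0,0,0]}
    - {"translation": [0,0,-0.8],"turn": [0,0,0]}
    - {"translation": [0,0,-0.5],"turn": [0,0,0]}

```text
time_s: 20.92
eef_pos: [604.5, -100.1, 42.0]
orientation: [-0.035, 0.709, -0.036, -0.704]
contact_force: [-0.8, -0.4, -0.7]
grip_width: 41.4
```

```bash
python3 -c "
from h import *
go(602.5,-98.7,26.6,84.1)
snap('w21.png')"
```

```text
t 20.92 tcp [ 604.5 -100.1   42. ] jaw -95.8 q6 1.37 w 41.4 F [-0.8 -0.4 -0.7]
 shift cm [-0.2   0.14 -1.54] turn [ 0.003  0.007 -0.002] alt [-0.011  0.004  3.139]
```

View pics/w21.png

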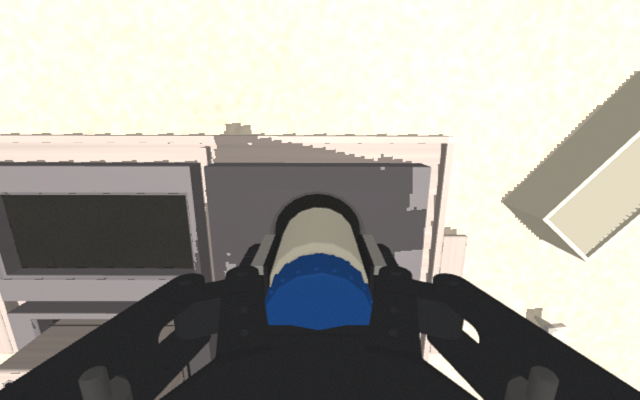

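Emit:
send_rows:
  rows:
    - {"translation": [-0.2,0.1,-0.5],"turn": [0.003,0.006,0]}
    - {"translation": [0,0,-0.5],"turn": [0,0,0]}
    - {"translation": [0,0,-0.4],"turn": [0,0,0]}
    - {"translation": [0,0,-0.2],"turn": [0,0,0]}

```text
time_s: 21.3
eef_pos: [602.4, -98.9, 26.2]
orientation: [0.036, -0.706, 0.035, 0.707]
contact_force: [-10.6, 3.3, 25.9]
grip_width: 41.1
```

```bash
python3 -c "
from h import *
go(602.5,-98.7,26.6,84.1)"
```

```text
t 21.3 tcp [602.4 -98.9  26.2] jaw -95.8 q6 1.37 w 41.1 F [-10.6   3.3  25.9]
 shift cm [0.01 0.02 0.04] turn [-0.001 -0.001 -0.002] alt [ 1.000e-03 -2.000e-03  3.139e+00]
```

Seated, with contact at the expected height. Release and lift.

Emit:
send_rows:
  rows:
    - {"translation": [0,0,0],"turn": [0,0,0]}
    - {"translation": [0,0,0],"turn": [0,0,0]}
    - {"translation": [0,0,0],"turn": [0,0,0]}
    - {"translation": [0,0,0],"turn": [0,0,0]}
    - {"translation": [0,0,0],"turn": [0,0,0]}
    - {"translation": [0,0,1],"turn": [0,0,0]}
    - {"translation": [0,0,2],"turn": [0,0,0]}
    - {"translation": [0,0,3],"turn": [0,0,0]}
    - {"translation": [0,0,3],"turn": [0,0,0]}
    - {"translation": [0,0,3],"turn": [0,0,0]}
  claw: -1

```text
time_s: 22.13
eef_pos: [595.4, -96.8, 143.0]
orientation: [0.038, -0.7, 0.034, 0.713]
contact_force: [0.5, 0.3, 0.5]
grip_width: 85.4
```

```bash
python3 -c "
from h import *
go(628,-274,190,45.3)
snap('w22.png')"
```

```text
t 22.13 tcp [595.4 -96.8 143. ] jaw -95.8 q6 1.37 w 85.4 F [0.5 0.3 0.5]
 shift cm [  3.26 -17.72   4.7 ] turn [-0.012 -0.015 -0.679] alt [ 0.02  -0.016  2.462]
```

View pics/w22.png

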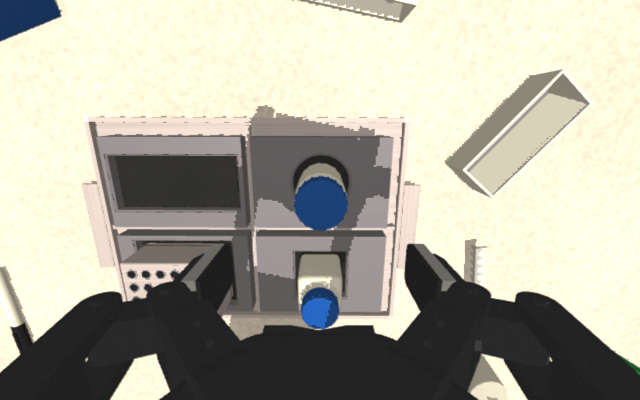

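Emit:
send_rows:
  rows:
    - {"translation": [0.2,-0.4,1],"turn": [0,0,0.12]}
    - {"translation": [0.2,-0.8,1],"turn": [0,0,0.12]}
    - {"translation": [0.2,-0.8,1],"turn": [0,0,0.12]}
    - {"translation": [0.2,-0.8,1],"turn": [0,0,0.12]}
    - {"translation": [0.2,-0.8,0],"turn": [0,0,0.12]}
    - {"translation": [0.2,-0.8,0],"turn": [0,0,0.12]}
    - {"translation": [0.2,-0.8,0],"turn": [0,0,0.12]}
    - {"translation": [0.2,-0.8,0],"turn": [0,0,0.12]}
    - {"translation": [0.2,-0.8,0],"turn": [0,0,0.12]}
    - {"translation": [0.2,-0.8,0],"turn": [0,0,0.12]}

```text
time_s: 23.02
eef_pos: [625.0, -176.5, 207.5]
orientation: [0.386, 0.598, 0.382, -0.589]
contact_force: [-0.3, 0.2, -0.7]
grip_width: 85.2
```

Emit:
send_rows:
  rows:
    - {"translation": [0.2,-0.8,0],"turn": [0,0,0.12]}
    - {"translation": [0.2,-0.8,0],"turn": [0,0,0.12]}
    - {"translation": [0.2,-0.8,0],"turn": [0,0,0.12]}
    - {"translation": [0.2,-0.8,0],"turn": [0,0,0.12]}
    - {"translation": [0.2,-0.8,0],"turn": [0,0,0.12]}
    - {"translation": [0.2,-0.8,0],"turn": [0,0,0.12]}
    - {"translation": [0.2,-0.8,0],"turn": [0,0,0.12]}
    - {"translation": [0.2,-0.8,0],"turn": [0,0,0.12]}
    - {"translation": [0.2,-0.8,0],"turn": [0,0,0.12]}
    - {"translation": [0,0,0],"turn": [0,0,0]}

```text
time_s: 23.85
eef_pos: [643.7, -254.0, 212.2]
orientation: [0.643, 0.303, 0.64, -0.292]
contact_force: [0.2, 0.5, -0.3]
grip_width: 85.4
```

```bash
python3 -c "
from h import *
d=np.load('pics/w22.png.npz');c={k:d[k] for k in('fx','fy','cx','cy','world_from_camera')}
P=[plane(c,p,36)[:2] for p in ((562,71),(588,101),(491,196),(464,169))]
print(np.round(P,1),np.mean(P,0));v=P[0]-P[3];print(np.hypot(*v),np.degrees(np.arctan2(v[1],v[0])),np.hypot(*(P[2]-P[3])))
go(628,-274,190,45.5)
snap('w23.png')"
```

```text
[[ 679.3 -298.9]
 [ 654.2 -323. ]
 [ 580.7 -249.7]
 [ 607.6 -224.7]] [ 630.44066946 -274.07007175]
103.10505488568286 -46.011582800497976 36.74019910277516
t 23.85 tcp [ 643.7 -254.   212.2] jaw 40.3 q6 -1.21 w 85.4 F [ 0.2  0.5 -0.3]
 shift cm [-1.57 -2.   -2.22] turn [-0.013  0.008  0.091] alt [ 0.013  0.02  -3.05 ]
```

View pics/w23.png

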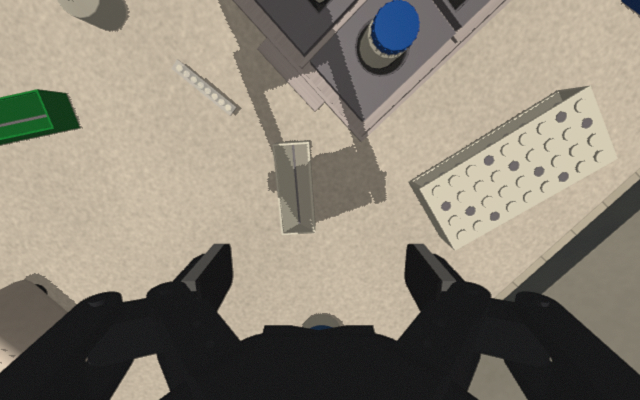

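```bash
python3 -c "
from h import *
L=lambda n:(lambda d:{k:d[k] for k in('fx','fy','cx','cy','world_from_camera')})(np.load(n))
a,b=L('pics/w22.png.npz'),L('pics/w23.png.npz')
im=np.load('pics/w23.png.npz')['im'];save('w23c.png',cv2.resize(im[130:245,255:345],(470,600),interpolation=cv2.INTER_CUBIC),2.2)
Q=[]
for p,q in(((464,169),(309,142)),((491,196),(281,143)),((588,101),(283,234)),((562,71),(314,233))):
  t=tri((a,p),(b,q));Q.append(plane(b,q,36)[:2]);print(t,Q[-1])
print(np.mean(Q,0))
for i,j in((0,3),(1,2)):
  v=Q[j]-Q[i];print(np.hypot(*v),np.degrees(np.arctan2(v[1],v[0])))"
```

```text
(array([ 608.30501083, -222.86004668,   39.64254661]), np.float64(0.18243719327829006)) [ 608.23889166 -222.97106824]
(array([ 585.8684847 , -241.53748872,   50.35017886]), np.float64(0.5072436568246635)) [ 585.64835836 -243.52451988]
(array([ 654.01419401, -326.50823749,   31.9644258 ]), np.float64(0.014200184496829488)) [ 653.32959076 -324.98909988]
(array([ 680.12266035, -300.42284604,   34.72545967]), np.float64(0.8666496172097004)) [ 680.6377813  -300.42087484]
[ 631.96365552 -272.97639071]
106.0192046859526 -46.93052530923232
105.9114111558943 -50.280006459324056
```

View pics/w23c.png

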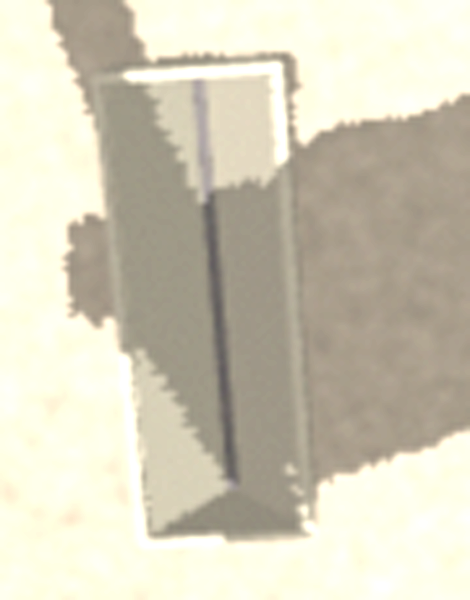

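```bash
python3 -c "
from h import *
L=lambda n:(lambda d:{k:d[k] for k in('fx','fy','cx','cy','world_from_camera')})(np.load(n))
a,b=L('pics/w22.png.npz'),L('pics/w23.png.npz')
Q=[]
for p,q in(((464,169),(310.2,141.9)),((491,196),(273.6,144.9)),((588,101),(282.4,234)),((562,71),(314.8,231.9))):
  t=tri((a,p),(b,q));Q.append(plane(b,q,36)[:2]);print(t,Q[-1])
print(np.mean(Q,0))
for i,j in((0,3),(1,2)):
  v=Q[j]-Q[i];print(np.hypot(*v),np.degrees(np.arctan2(v[1],v[0])))
go(630.8,-273.6,60,44)"
```

```text
(array([ 609.00805895, -221.72608389,   42.1541769 ]), np.float64(0.01504356394703975)) [ 609.16834006 -222.04277834]
(array([ 580.53190996, -250.36810181,   35.01690023]), np.float64(0.20316897000627046)) [ 580.76492623 -250.33535761]
(array([ 653.82460231, -327.51866754,   30.70600201]), np.float64(0.17776521098790693)) [ 652.78621141 -325.4450886 ]
(array([ 679.62919239, -298.12700443,   37.37855603]), np.float64(0.5097556768724453)) [ 680.46809841 -298.74958168]
[ 630.79689403 -274.14320156]
104.72625850129786 -47.092225788139956
104.06025757753049 -46.202526365696905
t 23.9 tcp [ 643.6 -253.1  212.2] jaw 40.1 q6 -1.21 w 85.3 F [-0.3  0.5 -0.1]
 shift cm [ -1.28  -2.05 -15.22] turn [-0.014  0.009  0.069] alt [ 0.013  0.021 -3.073]
```

Emit:
send_rows:
  rows:
    - {"translation": [-0.6,-1.0,-1],"turn": [-0.013,0.008,0.03]}
    - {"translation": [-0.6,-1.0,-2.5],"turn": [0,0,0.03]}
    - {"translation": [0,0,-3.5],"turn": [0,0,0]}
    - {"translation": [0,0,-2.5],"turn": [0,0,0]}
    - {"translation": [0,0,-1],"turn": [0,0,0]}
    - {"translation": [0,0,0],"turn": [0,0,0]}
    - {"translation": [0,0,0],"turn": [0,0,0]}

```text
time_s: 24.48
eef_pos: [632.6, -270.7, 109.6]
orientation: [0.651, 0.284, 0.645, -0.284]
contact_force: [0.1, 0.5, 0.0]
grip_width: 85.7
```

```bash
python3 -c "
from h import *
go(630.7,-274,14,43.7)
snap('w24.png')"
```

```text
t 24.48 tcp [ 632.6 -270.7  109.6] jaw 42.6 q6 -1.28 w 85.7 F [0.1 0.5 0. ]
 shift cm [-0.19 -0.33 -9.56] turn [0.002 0.008 0.019] alt [ 1.300e-02 -3.000e-03 -3.123e+00]
```

View pics/w24.png

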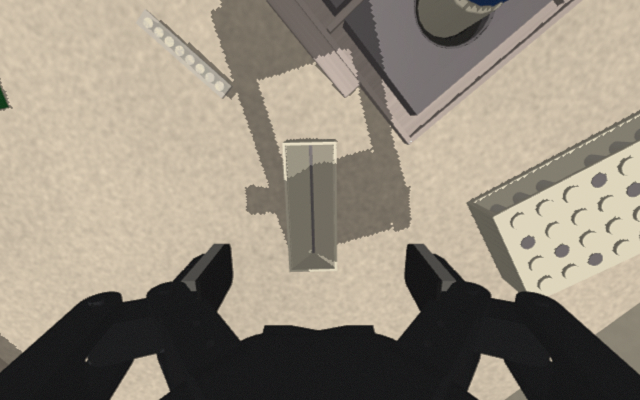

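Emit:
send_rows:
  rows:
    - {"translation": [-0.2,-0.3,-1.5],"turn": [0.002,0.008,0.018]}
    - {"translation": [0,0,-2],"turn": [0,0,0]}
    - {"translation": [0,0,-2],"turn": [0,0,0]}
    - {"translation": [0,0,-1],"turn": [0,0,0]}
    - {"translation": [0,0,0],"turn": [0,0,0]}

```text
time_s: 24.95
eef_pos: [637.0, -277.1, 51.3]
orientation: [0.657, 0.276, 0.644, -0.278]
contact_force: [0.4, -0.0, -0.2]
grip_width: 85.6
```

```bash
python3 -c "
from h import *
go(630.7,-274,14,43.7)
c,im=snap('w25.png')"
```

```text
t 24.95 tcp [ 637.  -277.1   51.3] jaw 43.9 q6 -1.3 w 85.6 F [ 0.4 -0.  -0.2]
 shift cm [-0.63  0.31 -3.73] turn [ 0.01   0.015 -0.003] alt [-0.024  0.015  3.139]
```

View pics/w25.png

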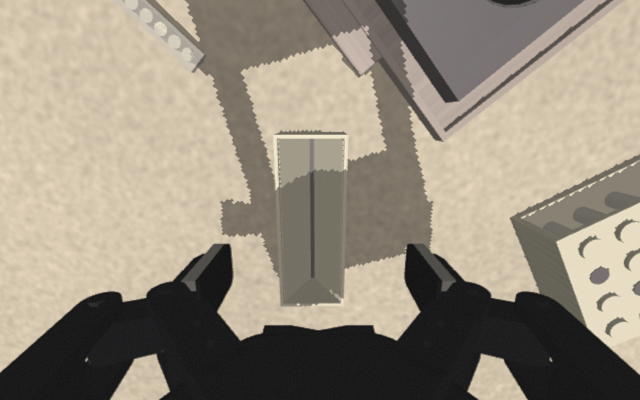

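Emit:
send_rows:
  rows:
    - {"translation": [-0.6,0.3,-1],"turn": [0.01,0.014,0]}
    - {"translation": [0,0,-1.3],"turn": [0,0,0]}
    - {"translation": [0,0,-0.8],"turn": [0,0,0]}
    - {"translation": [0,0,-0.1],"turn": [0,0,0]}

```text
time_s: 25.33
eef_pos: [633.7, -275.8, 22.2]
orientation: [0.654, 0.277, 0.648, -0.277]
contact_force: [-0.1, 1.2, -1.5]
grip_width: 85.3
```

```bash
python3 -c "
from h import *
go(630.7,-274,14,43.7)
c,im=snap('w26.png')"
```

```text
t 25.33 tcp [ 633.7 -275.8   22.2] jaw 43.9 q6 -1.3 w 85.3 F [-0.1  1.2 -1.5]
 shift cm [-0.3   0.18 -0.82] turn [ 0.003  0.008 -0.003] alt [-0.012  0.005  3.138]
```

View pics/w26.png

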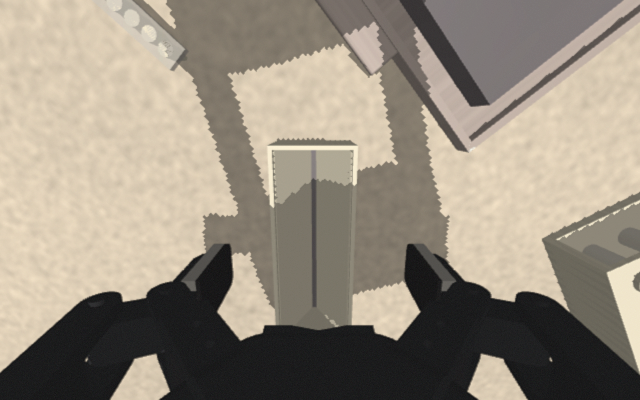

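Emit:
send_rows:
  rows:
    - {"translation": [-0.35,0.15,-0.6],"turn": [0.003,0.008,-0.003]}
    - {"translation": [0,0,-0.2],"turn": [0,0,0]}
    - {"translation": [0,0,-0.1],"turn": [0,0,0]}

```text
time_s: 25.63
eef_pos: [630.8, -274.6, 13.5]
orientation: [0.65, 0.278, 0.65, -0.278]
contact_force: [0.1, -0.5, 0.3]
grip_width: 85.8
```

Emit:
send_rows:
  rows:
    - {"translation": [0,0,-0.05],"turn": [0,0,0]}
    - {"translation": [0,0,-0.05],"turn": [0,0,0]}
    - {"translation": [0,0,0],"turn": [0,0,0]}
    - {"translation": [0,0,0],"turn": [0,0,0]}
    - {"translation": [0,0,0],"turn": [0,0,0]}
    - {"translation": [0,0,0],"turn": [0,0,0]}
  claw: 1
  grip_force: 40

```text
time_s: 26.13
eef_pos: [631.6, -275.2, 13.8]
orientation: [0.651, 0.278, 0.649, -0.278]
contact_force: [-0.4, 0.1, -0.4]
grip_width: 39.1
```

```bash
python3 -c "
from h import *
go(630.7,-274,14,43.7)
c,im=snap('w27.png')"
```

```text
t 26.13 tcp [ 631.6 -275.2   13.8] jaw 43.7 q6 -1.3 w 39.1 F [-0.4  0.1 -0.4]
 shift cm [-0.09  0.12  0.02] turn [0.002 0.002 0.   ] alt [ 0.004 -0.004 -3.142]
```

View pics/w27.png

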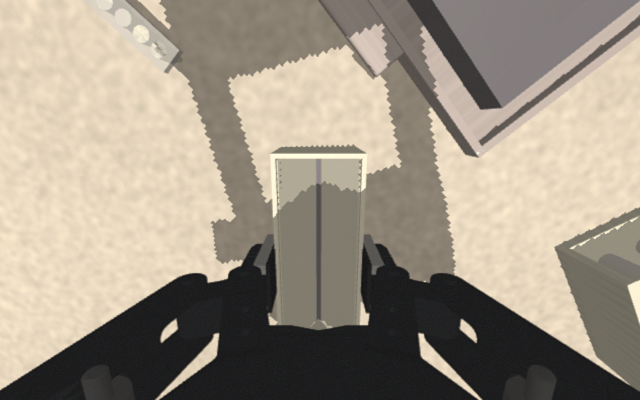

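```bash
python3 -c "
from h import *
d=np.load('pics/w27.png.npz');c={k:d[k] for k in('fx','fy','cx','cy','world_from_camera')}
a=np.radians(133.7);u=np.array([np.cos(a),np.sin(a)])
print((plane(c,(318.5,153.5),36)[:2]-[631.6,-275.2])@u-53)"
```

```text
0.710579668548732
```

Emit:
send_rows:
  rows:
    - {"translation": [0,0,1],"turn": [0,0,0]}
    - {"translation": [0,0,2],"turn": [0,0,0]}
    - {"translation": [0,0,3],"turn": [0,0,0]}
    - {"translation": [0,0,3],"turn": [0,0,0]}
    - {"translation": [0,0.5,3],"turn": [0,0,-0.05]}
    - {"translation": [0,1.5,2.5],"turn": [0,0,-0.1]}
    - {"translation": [0,2,1],"turn": [0,0,-0.1]}
    - {"translation": [0,2,0],"turn": [0,0,-0.1]}
    - {"translation": [0,3,0],"turn": [0,0,-0.1]}
    - {"translation": [0,3,0],"turn": [0,0,-0.1]}

```text
time_s: 27.02
eef_pos: [628.6, -157.0, 181.3]
orientation: [0.545, 0.456, 0.54, -0.452]
contact_force: [0.6, 0.5, -1.3]
grip_width: 39.1
```

```bash
python3 -c "
from h import *
go(617.8,37.3,150,-5.9)"
```

```text
t 27.02 tcp [ 628.6 -157.   181.3] jaw 10.2 q6 -0.56 w 39.1 F [ 0.6  0.5 -1.3]
 shift cm [-1.08 19.43 -3.13] turn [ 0.002  0.009 -0.281] alt [-1.300e-02  2.000e-03  2.861e+00]
```

Emit:
send_rows:
  rows:
    - {"translation": [-0.1,3,0],"turn": [0,0.005,-0.06]}
    - {"translation": [-0.2,3,0],"turn": [0,0,-0.06]}
    - {"translation": [-0.2,3,0],"turn": [0,0,-0.06]}
    - {"translation": [-0.2,3,0],"turn": [0,0,-0.06]}
    - {"translation": [-0.2,3,0],"turn": [0,0,-0.04]}
    - {"translation": [-0.2,2,-1],"turn": [0,0,0]}
    - {"translation": [0,1,-2],"turn": [0,0,0]}
    - {"translation": [0,0,-2],"turn": [0,0,0]}
    - {"translation": [0,0,0],"turn": [0,0,0]}
    - {"translation": [0,0,0],"turn": [0,0,0]}

```text
time_s: 27.85
eef_pos: [617.2, 39.7, 142.1]
orientation: [0.476, 0.532, 0.466, -0.523]
contact_force: [0.5, -0.6, 0.0]
grip_width: 38.8
```

```bash
python3 -c "
from h import *
go(617.7,36.6,80,-5.9)
snap('w28.png')"
```

```text
t 27.85 tcp [617.2  39.7 142.1] jaw -6.5 q6 0.04 w 38.8 F [ 0.5 -0.6  0. ]
 shift cm [ 0.05 -0.31 -6.21] turn [0.001 0.017 0.01 ] alt [ 2.700e-02 -2.000e-03 -3.132e+00]
```

View pics/w28.png

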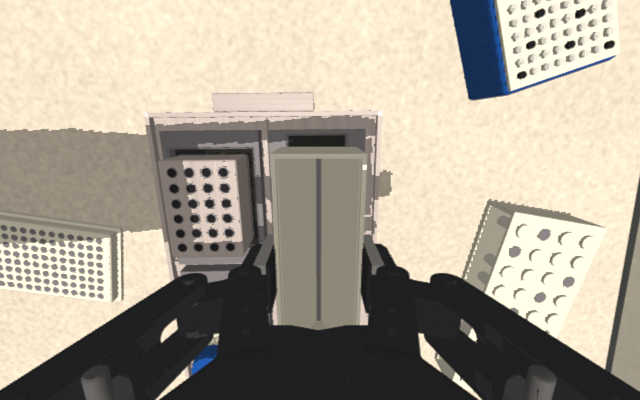

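Emit:
send_rows:
  rows:
    - {"translation": [0.05,-0.3,-1],"turn": [0,0.016,0.01]}
    - {"translation": [0,0,-2],"turn": [0,0,0]}
    - {"translation": [0,0,-2],"turn": [0,0,0]}
    - {"translation": [0,0,-1],"turn": [0,0,0]}
    - {"translation": [0,0,0],"turn": [0,0,0]}
    - {"translation": [0,0,0],"turn": [0,0,0]}

```text
time_s: 28.4
eef_pos: [623.3, 31.1, 86.2]
orientation: [0.476, 0.528, 0.469, -0.524]
contact_force: [-0.3, 0.3, -1.0]
grip_width: 39.6
```

```bash
python3 -c "
from h import *
go(617.7,36.6,26,-5.9)"
```

```text
t 28.4 tcp [623.3  31.1  86.2] jaw -6.1 q6 0.02 w 39.6 F [-0.3  0.3 -1. ]
 shift cm [-0.56  0.55 -6.02] turn [0.004 0.01  0.003] alt [ 0.016 -0.006 -3.138]
```

Emit:
send_rows:
  rows:
    - {"translation": [-0.5,0.5,-0.5],"turn": [0.004,0.01,0.003]}
    - {"translation": [0,0,-1],"turn": [0,0,0]}
    - {"translation": [0,0,-0.7],"turn": [0,0,0]}
    - {"translation": [0,0,0],"turn": [0,0,0]}
    - {"translation": [0,0,0],"turn": [0,0,0]}

```text
time_s: 28.82
eef_pos: [620.4, 35.6, 65.7]
orientation: [0.475, 0.527, 0.472, -0.524]
contact_force: [0.2, -0.9, 0.1]
grip_width: 39.2
```

```bash
python3 -c "
from h import *
go(617.7,36.6,26,-5.9)
snap('w29.png')"
```

```text
t 28.82 tcp [620.4  35.6  65.7] jaw -5.9 q6 0.02 w 39.2 F [ 0.2 -0.9  0.1]
 shift cm [-0.27  0.1  -3.97] turn [-0.     0.005  0.001] alt [ 8.000e-03  1.000e-03 -3.141e+00]
```

View pics/w29.png

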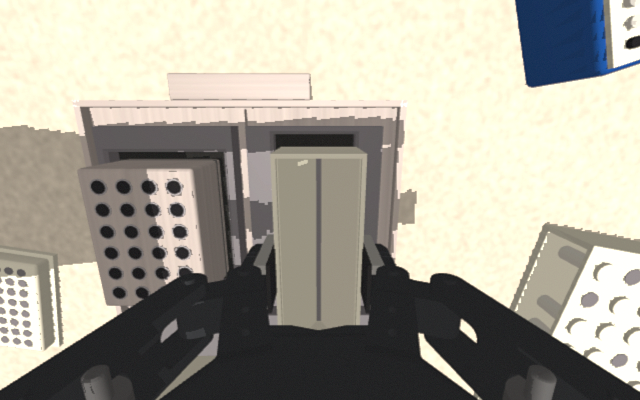

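Emit:
send_rows:
  rows:
    - {"translation": [-0.25,0.1,-0.6],"turn": [0,0.005,0]}
    - {"translation": [0,0,-0.7],"turn": [0,0,0]}
    - {"translation": [0,0,-0.7],"turn": [0,0,0]}
    - {"translation": [0,0,-0.5],"turn": [0,0,0]}
    - {"translation": [0,0,0],"turn": [0,0,0]}

```text
time_s: 29.28
eef_pos: [618.2, 36.9, 39.2]
orientation: [0.474, 0.525, 0.473, -0.525]
contact_force: [-0.0, -0.5, -1.1]
grip_width: 39.3
```

```bash
python3 -c "
from h import *
go(617.7,36.6,26,-5.9)
snap('w30.png')"
```

```text
t 29.28 tcp [618.2  36.9  39.2] jaw -5.9 q6 0.02 w 39.3 F [-0.  -0.5 -1.1]
 shift cm [-0.05 -0.03 -1.32] turn [-0.     0.001  0.   ] alt [ 2.000e-03  0.000e+00 -3.141e+00]
```

View pics/w30.png

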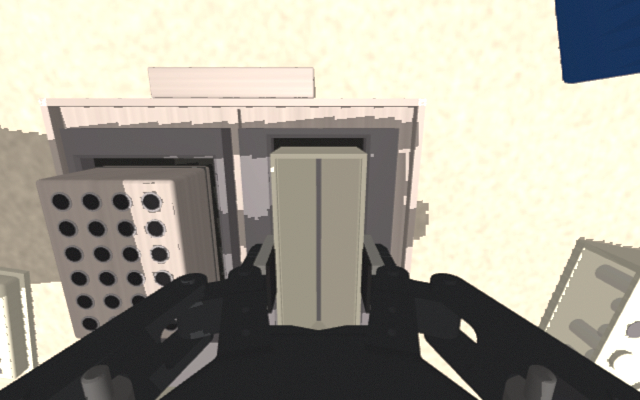

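Emit:
send_rows:
  rows:
    - {"translation": [-0.05,0,-0.4],"turn": [0,0,0]}
    - {"translation": [0,0,-0.3],"turn": [0,0,0]}
    - {"translation": [0,0,0],"turn": [0,0,0]}

```text
time_s: 29.58
eef_pos: [618.0, 36.9, 32.0]
orientation: [0.474, 0.526, 0.473, -0.525]
contact_force: [0.4, -0.2, -0.6]
grip_width: 39.5
```

```bash
python3 -c "
from h import *
go(617.7,36.6,26,-5.9)
c,im=snap('s31.png','scene');save('s31c.png',cv2.resize(im[150:280,220:410],(760,520),interpolation=cv2.INTER_CUBIC),2)"
```

```text
t 29.58 tcp [618.   36.9  32. ] jaw -5.9 q6 0.02 w 39.5 F [ 0.4 -0.2 -0.6]
 shift cm [-0.03 -0.03 -0.6 ] turn [-0.     0.002  0.   ] alt [ 3.000e-03  0.000e+00 -3.141e+00]
```

View pics/s31c.png

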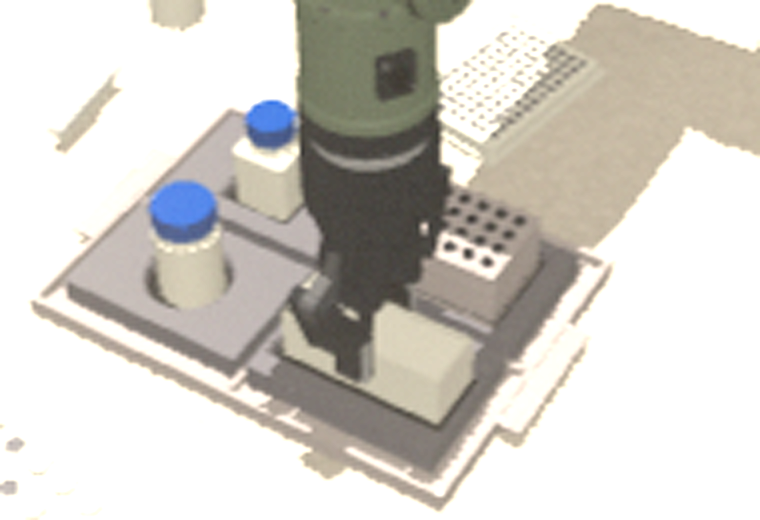

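Emit:
send_rows:
  rows:
    - {"translation": [0,0,-0.3],"turn": [0,0,0]}
    - {"translation": [0,0,-0.3],"turn": [0,0,0]}
    - {"translation": [0,0,-0.15],"turn": [0,0,0]}

```text
time_s: 29.88
eef_pos: [619.0, 36.8, 25.1]
orientation: [0.474, 0.526, 0.473, -0.524]
contact_force: [0.2, 0.1, 0.1]
grip_width: 39.2
```

```bash
python3 -c "
from h import *
go(617.7,36.6,26,-5.9)"
```

```text
t 29.88 tcp [619.   36.8  25.1] jaw -5.9 q6 0.02 w 39.2 F [0.2 0.1 0.1]
 shift cm [-0.13 -0.02  0.09] turn [-0.     0.004  0.   ] alt [ 0.006  0.    -3.141]
```

Emit:
send_rows:
  rows:
    - {"translation": [-0.05,0,-0.1],"turn": [0,0.002,0]}
    - {"translation": [0,0,-0.1],"turn": [0,0,0]}

```text
time_s: 30.05
eef_pos: [619.1, 36.9, 24.9]
orientation: [0.474, 0.526, 0.473, -0.525]
contact_force: [-3.1, -0.1, 7.1]
grip_width: 39.2
```

Contact. I'll open only partway, because the block stands next to the finger.

Emit:
send_rows:
  rows:
    - {"translation": [0,0,0],"turn": [0,0,0]}
    - {"translation": [0,0,0],"turn": [0,0,0]}
    - {"translation": [0,0,0],"turn": [0,0,0]}
    - {"translation": [0,0,0],"turn": [0,0,0]}
  claw: -0.3

```text
time_s: 30.38
eef_pos: [619.9, 36.7, 25.6]
orientation: [0.475, 0.526, 0.473, -0.524]
contact_force: [0.2, 0.4, -1.2]
grip_width: 55.6
```

```bash
python3 -c "
from h import *
go(617.7,36.6,150,-5.9)
snap('w32.png')"
```

```text
t 30.38 tcp [619.9  36.7  25.6] jaw -5.9 q6 0.02 w 55.6 F [ 0.2  0.4 -1.2]
 shift cm [-2.200e-01 -1.000e-02  1.244e+01] turn [ 0.     0.004 -0.   ] alt [-7.000e-03  1.000e-03  3.142e+00]
```

View pics/w32.png

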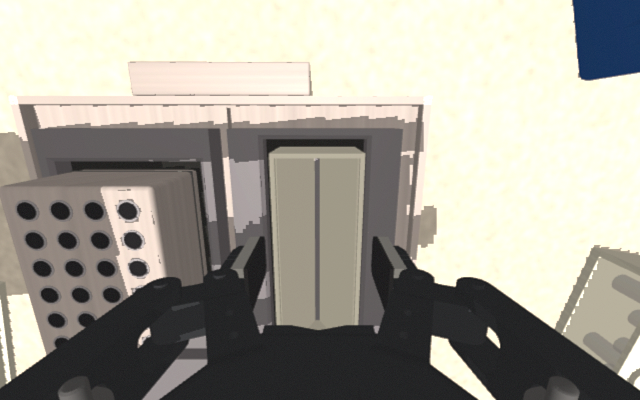

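Released and clear on both sides. Lift straight up, back off, and check everything.

Emit:
send_rows:
  rows:
    - {"translation": [-0.1,0,1],"turn": [0,0,0]}
    - {"translation": [0,0,2],"turn": [0,0,0]}
    - {"translation": [0,0,3],"turn": [0,0,0]}
    - {"translation": [0,0,3],"turn": [0,0,0]}
    - {"translation": [0,0,3],"turn": [0,0,0]}
    - {"translation": [0,0,3],"turn": [0,0,0]}
    - {"translation": [0,0,2],"turn": [0,0,0]}
    - {"translation": [-1,-1,0],"turn": [0,0,0]}
    - {"translation": [-3,-2,0],"turn": [0,0,0]}
    - {"translation": [-2,-2,0],"turn": [0,0,0]}

```text
time_s: 31.27
eef_pos: [556.9, -11.1, 208.9]
orientation: [0.477, 0.526, 0.473, -0.521]
contact_force: [-0.4, 0.9, -0.4]
grip_width: 55.5
```

Emit:
send_rows:
  rows:
    - {"translation": [-2,-2,0],"turn": [0,0,0]}
    - {"translation": [0,0,0],"turn": [0,0,0]}
    - {"translation": [0,0,0],"turn": [0,0,0]}

```text
time_s: 31.52
eef_pos: [533.1, -34.4, 212.2]
orientation: [0.477, 0.527, 0.471, -0.522]
contact_force: [0.1, 0.6, 0.1]
grip_width: 55.5
```

```bash
python3 -c "
from h import *
go(617.7,36.6,200,-5.9)
snap('w33.png');c,im=snap('s33.png','scene');save('s33c.png',cv2.resize(im[110:290,170:500],(800,436),interpolation=cv2.INTER_CUBIC),1.6)"
```

```text
t 31.52 tcp [533.1 -34.4 212.2] jaw -5.7 q6 -0.13 w 55.5 F [0.1 0.6 0.1]
 shift cm [ 8.46  7.1  -1.22] turn [ 0.002  0.011 -0.003] alt [-1.700e-02  3.000e-03  3.139e+00]
```

View pics/w33.png

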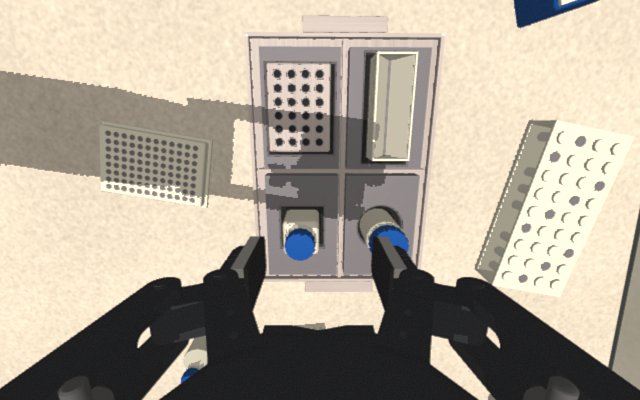

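View pics/s33c.png

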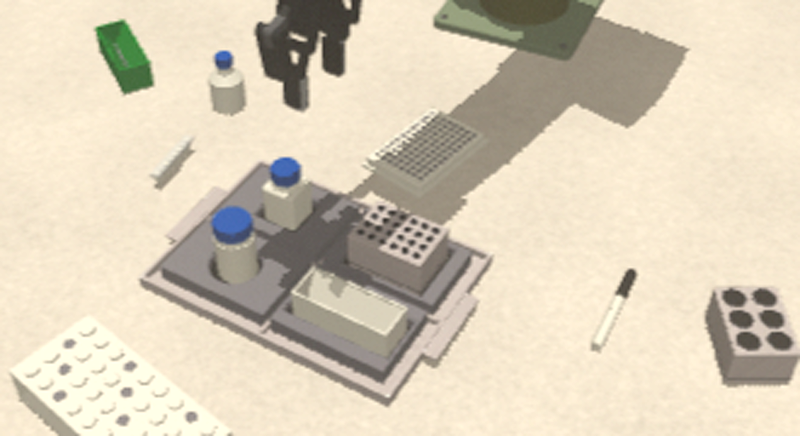

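```bash
python3 -c "
from h import *
L=lambda n:(lambda d:({k:d[k] for k in('fx','fy','cx','cy','world_from_camera')},d['im']))(np.load(n))
w,im=L('pics/w33.png.npz');s,si=L('pics/s33.png.npz')
def bl(im):
    h=cv2.cvtColor(im,cv2.COLOR_RGB2HSV);return blobs((h[...,0]>100)&(h[...,0]<125)&(h[...,1]>140)&(h[...,2]>50),25)
S=[b for b,_ in bl(si) if 240<b[0]<320 and b[1]>120];print('scene caps',np.round(S,1))
sq=[b for b,_ in bl(im) if 270<b[0]<330 and 220<b[1]<270][0]
S.sort(key=lambda b:b[1])
print('square',tri((w,sq),(s,S[0])),plane(w,sq,84),'pocket 509.5,-88.3')
print('round (scene, z84-ish)',plane(s,S[1]-[0,.7],83),'pocket 604,-98')
P=[plane(w,p,48)[:2] for p in((368,54),(417,52),(410,160),(370,159))];print('trough',np.mean(P,0),'pocket 617.8,37.3')
c4=[(277.5,73.5),(320,74),(320,142),(275,142)]
print('block',np.mean([plane(w,p,57)[:2] for p in c4],0),'pocket 523.3,47.1')
"
python3 - <<'E'
import cv2
im=cv2.imread('pics/w33.png');cv2.imwrite('pics/w33c.png',cv2.resize(im[30:280,240:450],(672,600)[:2] if 0 else (504,600),interpolation=cv2.INTER_CUBIC))
E
```

```text
scene caps [[287.  178.8]
 [265.1 200.6]]
square (array([510.26419712, -88.52601081,  81.4719727 ]), np.float64(1.5774036148521189)) [510.30707635 -85.7409702   84.        ] pocket 509.5,-88.3
round (scene, z84-ish) [ 600.58936292 -100.30617407   83.        ] pocket 604,-98
trough [617.07653498  37.74452533] pocket 617.8,37.3
block [522.89974417  46.47746419] pocket 523.3,47.1
```

View pics/w33c.png

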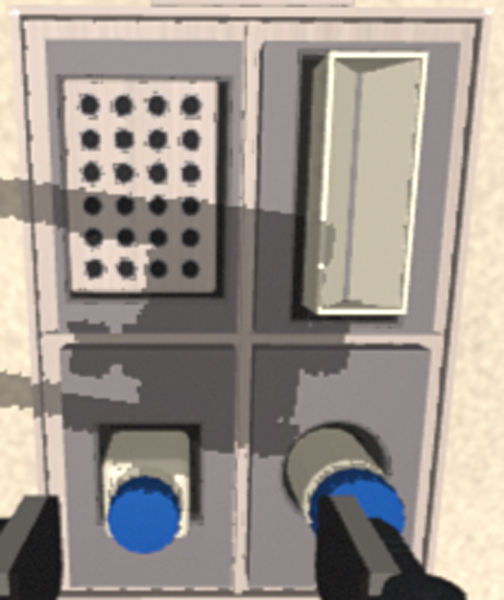

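```bash
python3 -c "
from h import *
from cell import robot
a=cv2.imread('pics/scene0.png')[:,:,::-1].astype(int);b=np.load('pics/s33.png.npz')['im'].astype(int)
print('block6 diff',np.abs(a-b)[225:270,460:502].mean(),'narrow diff',np.abs(a-b)[130:160,255:273].mean(), 'bg',np.abs(a-b)[300:340,450:500].mean())
print(robot.state()['dq'].round(3),robot.state()['contact_force'].round(1))
print(robot.job_done())"
```

```text
block6 diff 1.4592592592592593 narrow diff 0.7956790123456791 bg 1.1686666666666667
[ 0.016  0.023 -0.011  0.005 -0.008  0.001] [-0.2  0.3 -0.5]
the job is handed in; nothing more can be done
None
```

I loaded all four items into their matching sockets and handed the job in at about 31.5 s. Each went straight down until the wrist force showed it touching the socket floor, at the tool height expected for seated, and was then released.

| Item | Measured centre vs pocket centre |
|---|---|
| 24-well block | within about 1 mm |
| Trough | within about 1 mm |
| Square bottle | 1 mm (two views), 3 mm (wrist view alone) |
| Round bottle | about 4 mm |

- **Round bottle:** this figure is less certain, because a finger partly hid its cap in the wrist view and I used the scene camera alone. The limit is 12 mm.
- **Heights:** the square bottle's cap triangulated at 81.5 mm, against the 84 mm expected when seated. That is about the camera error, and an average over the cap's top and side reads low. I did not triangulate the final heights of the block, trough or round bottle. They rest on the floor contact and on looking upright in the last pictures.
- **Look-alikes:** the 6-well block and the narrow-necked bottle look unchanged from the first picture, with differences at background noise level.
- **Arm:** clear of everything and nearly still at hand-in.

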